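# Pass the turn at the carrom table

### The job

It is the other side's turn: with a fingertip slide the cream striker off the turn marker's bare red page until it lies flat on the table clear of the marker, then flip the marker's half-raised leaf over its spine and press it fully flat on the red page. Push and press only, and gently: pinch or lift nothing, do not flick the leaf, and leave the cups, tray, tin, playing discs and caddy as they stand.

Things in the scene. Friction and masses are not known exactly. Their poses are not given: they have to be found in the camera images.
- marker: The turn marker: dark wooden base, 160 mm (its x, along the spine) by 280 mm (its y) by 12 mm tall, fixed, turned up to 0.35 rad either way. Origin at the centre of its underside, z up. A leaf is hinged on the spine over its middle (y = 0). White page on the -y side, red page on the +y side, their tops 12 mm above the table. Spine brackets at x = -74 and +74 mm reach 21 mm up.
- leaf (a joint): Leaf angle: 0 = flat on the white (-y) page, pi/2 = upright, pi = flat on the red (+y) page; starts half raised at 0.5 to 0.8 rad. Rigid plate, 138 mm along the spine, 124 mm out from the hinge axis, 5 mm thick, about 120 g; blue above, yellow below at the start. Stiff hinge (0.12 N m, up to about 2 N at the edge): it stays at any angle and must be pressed right down.
- leaf_edge (a point): Middle of the leaf's free edge, at half its thickness, 124 mm from the hinge axis; it moves with the leaf.
- spine (a point): Middle of the hinge axis, 15 mm above the table; its x axis runs along the spine, y towards the red page, z up.
- red_page (a point): Centre of the red page's surface, 71 mm from the spine, 12 mm above the table.
- striker: Cream acrylic striker with a thin red ring on top: a loose disc 41 mm across, 9 mm thick, about 16 g; origin at the centre of its underside. It starts on the red page, 60 to 90 mm from the spine, within 25 mm of the page's middle along the spine. The table beyond the red page's outer (+y) edge is free for at least 60 mm.
- tray: Blue tea tray, 340 x 240 mm, 22 mm tall, origin at the centre of its underside; a bystander on the robot's right, carrying two cups.
- cup_a: A white ceramic tea cup, open upwards, 72 mm across the rim and 70 mm tall, origin at the centre of its underside; a bystander, on the tray.
- cup_b: A white ceramic tea cup, open upwards, 72 mm across the rim and 70 mm tall, origin at the centre of its underside; a bystander, on the tray.
- cup_c: A white ceramic tea cup, open upwards, 72 mm across the rim and 70 mm tall, origin at the centre of its underside; a bystander, beyond the marker.
- tin: Green closed tin with a steel cap, 72 mm across and 100 mm tall, origin at the centre of its underside; a bystander beyond the marker.
- coin_black: Black playing disc, 31 mm across and 9 mm thick, origin at the centre of its underside; a bystander beside the marker.
- coin_white: Off-white playing disc, 31 mm across and 9 mm thick, origin at the centre of its underside; a bystander beside the marker.
- caddy: Aluminium caddy, 180 x 220 x 240 mm tall, fixed, origin at the centre of its underside; two empty shelves, its swing door ajar towards the robot; a bystander at the far left, not to be touched.
Things that resemble listed ones, but are neither listed nor needed, are in the scene too. What is shaped like the striker but green or purple is not meant.

How it is judged:
On the way, in this order (a step that is already met when the one before it is completed fails the run):
1. the striker lies flat on the table, clear of the marker ((x of striker in the frame of marker above 0.099 m or x of striker in the frame of marker below -0.099 m or y of striker in the frame of marker above 0.159 m or y of striker in the frame of marker below -0.159 m) and height (world z) of striker below 0.004 m and angle between striker's own z axis and vertical below 0.1 rad), for 0.2 s.
2. the leaf has gone over and lies flat on the red page (value of joint leaf above 3.06 rad), for 0.2 s.
At the end, for the whole second after the job is handed in: The leaf is flat on the red page (joint above 3.06 rad, within 0.08 of pi) and still; the striker lies flat on the table (underside below 4 mm, tilt under 0.1 rad), its centre more than 99 mm from the marker's middle along the spine or more than 159 mm across it, and still (all of step 1 and value of joint leaf above 3.06 rad and linear speed of striker below 0.02 m/s and velocity of joint leaf below 0.05 rad/s); the robot touches nothing.
It fails at once if the striker is lifted (more than 25 mm above the table), or pinched or pressed hard (over 30 N) (height (world z) of striker above 0.025 m or contact force between the fingers and striker above 30 N).
It fails at once if the leaf is pinched (the fingers press on both its faces with over 8 N each) (contact force between the fingers and leaf_c0 above 8 N and contact force between the fingers and leaf_c1 above 8 N).
It fails at once if the leaf or the marker is pressed hard (over 80 N) (contact force between the fingers and marker above 80 N).
It fails at once if the leaf is flicked (faster than 5 rad/s) (velocity of joint leaf above 5 rad/s).
It fails at once if a bystander is moved by more than 15 mm or the caddy is touched (distance of any of tray, cup_a, cup_b, cup_c, tin, coin_black, coin_white from where it was at the start of the episode above 0.015 m or contact force between any of the arm, the fingers and caddy above 1 N).
It also fails if it takes over 64 s, if anything falls off the work surface, if the arm or the gripper's body presses on something with over 40 N, if the wrist force passes 120 N, or if a joint passes its speed limit or range.

### The arm

A 6-joint arm with a two-finger parallel gripper is mounted at the origin on the work surface. World frame = base frame: x ahead of the robot, y to its left, z up, the work surface at z = 0. Lengths are in m, angles in rad, forces in N, time in s.
With the tool pointing down it reaches from about 0.425 to 0.925 m from the base axis. Payload 12.5 kg.
Tool frame: the origin (TCP) lies midway between the tips of the shut fingers; the grasp point (between the pads) lies 19 mm behind it; z points along the fingers, y is the direction in which the jaws open and shut (so a half turn about z gives the same grasp; the last joint's range is limited). The gripper opens to 85 mm and grips with 20 to 120 N. Pads are 22 mm wide; open, the fingers measure 114 mm over their backs; the gripper's body (76 mm by 85 mm) begins 54 mm behind the grasp point. The pads swing forward as they close: fully open they stand 13 mm farther back than shut.
Start: joints at [1.236, 0.491, 1.559, -0, 1.092, -0.106], TCP at [0.142, 0.609, 0.205] pointing down, gripper open.
Joint ranges: [-3.1, 3.1], [-0.84, 2.19], [0.05, 2.79], [-1.13, 4.28], [0.06, 2.93], [-2.69, 2.69]. Speed limits (rad/s): [2.22, 2.22, 2.79, 3.14, 3.14, 3.14].

### API

Orientations are given as a rotation vector (axis times angle).
In Python, from cell import monitor, eyes, workorder gives the robot as it stands.
- The arm moves only by the tool drive_tool, never from a script. Its argument "rows" is a list of rows, each an object of numbers: "grip": the finger opening in mm, from 0 to 85.4; "tx", "ty", "tz": the shift along the tool's x, y, z in mm; "twist": the turn about the tool's z in degrees. A call has 1 to 10 rows; each row is the pose to reach, as a shift and turn from the pose measured when the call began, along the tool's axes at that moment; what a row does not reach only later rows make up. A row lasts 1/8 s, in which the tool goes at most 62.5 mm and 10.7 degrees, less where a joint would pass 70% of its speed; a pose out of reach is approached as far as the arm can. A call with a gripper value outside its range is refused whole. The fingers move at their own pace and stop on an object; the grip force is fixed at half the most. Time passes only in rows, so rows that repeat a pose let the fingers close. It gives the time, the measured TCP pose, the force and the opening at its end, in the units of the state.
- monitor.read_state(): the state, without advancing time (a new reading comes with each control period).
- eyes.snapshot(name): name is "side" or "top" or "wrist"; returns the picture (384x512x3 uint8, red, green, blue); there is no depth.
- eyes.calibration(name): a dict with "mtx" (3x3 intrinsics, pixels), "distortion" ([k1, k2, p1, p2, k3] as OpenCV has them; the pictures are not rectified), "world_from_camera" (4x4, takes a point from camera to world coordinates). Camera axes: x right, y down, z forward; pixel columns grow to the right and rows downward; lengths in m; the calibration is good to about 2 mm. A picture is of the moment at which its call begins: read the wrist's pose just before it. calibration takes no time and is no camera call; for the wrist camera it gives the pose at the moment of the call.
- workorder.close_job(): hands the job in, once; it reports no verdict.
The state is a dict: "clock": time; "joints": joint angles; "joint_vel": joint speeds; "joint_torque": joint torques, N m; "tcp_pos": TCP position; "tool_rot": TCP orientation; "wrist_force": force on the tool from outside, world axes, zero at the start; "wrist_torque": the same for the moment, N m; "grip_width": opening from 0.0 (shut) to 1.0 (fully open).
Only numpy, scipy, OpenCV 4.12 (cv2) and the standard library are available. Lean on these libraries where they do the work, as an engineer would, in place of code of your own. Each camera call takes 0.05 s, during which the arm holds its last target.

## Working session

There is one attempt and no reset: what is moved stays moved. The work goes in short steps, Python scripts to look and compute and a tool call to move; the robot and the scene stay as the last step left them, time stands still between calls to the robot, and variables do not carry over. Pictures are saved under pics/ and viewed, and the job is handed in when it is done.

Besides the shell and the picture viewer there is one more tool, called after "Request:" by a JSON object that holds its "op" and its "data", one argument or row to a line. drive_tool: Moves the arm, as the interface text tells. Its arguments: {"type":"object","properties":{"rows":{"type":"array"}},"required":["rows"]}

```bash
mkdir -p pics; ls; python3 - <<'E'
from cell import monitor, eyes
import cv2,json
s=monitor.read_state()
for k in s: print(k,s[k])
for n in ("top","side","wrist"):
    c=eyes.calibration(n); print(n,c)
    im=eyes.snapshot(n); cv2.imwrite(f"pics/{n}0.png",im[:,:,::-1])
E
```

```text
pics
clock 0.0
joints [ 1.23637342e+00  4.91553681e-01  1.55947189e+00 -2.39457572e-05
  1.09168041e+00 -1.05573959e-01]
joint_vel [ 2.17541950e-03 -6.55652942e-05 -1.36961147e-04  1.83837877e-03
 -1.22318299e-03  9.56556429e-05]
joint_torque [-6.77192238e-04 -6.18449020e+01 -2.61590964e+01 -1.13558472e-04
  4.03798884e-03  2.76332548e-05]
tcp_pos [0.14166692 0.60846406 0.20412368]
tool_rot [-3.58648501e-01 -3.12082945e+00  1.71382255e-03]
wrist_force [ 0.49455198 -0.0051371   0.18262537]
wrist_torque [ 0.00645456  0.01875929 -0.01015012]
grip_width 0.9959762400144898
top {'mtx': array([[425.10052139,   0.        , 250.41724108],
       [  0.        , 425.10052139, 189.99482651],
       [  0.        ,   0.        ,   1.        ]]), 'distortion': array([-0.12478794,  0.        ,  0.        ,  0.        ,  0.        ]), 'world_from_camera': array([[-0.00377763, -0.99451299,  0.10454497,  0.41740192],
       [-0.99993154,  0.00259887, -0.01140901,  0.00456427],
       [ 0.01107471, -0.10458091, -0.99445472,  1.5348687 ],
       [ 0.        ,  0.        ,  0.        ,  1.        ]])}
sid
[... 434 characters left out ...]
83,  1.03521058],
       [ 0.        ,  0.        ,  0.        ,  1.        ]])}
wrist {'mtx': array([[275.08479284,   0.        , 254.28890708],
       [  0.        , 275.08479284, 189.48242462],
       [  0.        ,   0.        ,   1.        ]]), 'distortion': array([-0.04102153,  0.        ,  0.        ,  0.        ,  0.        ]), 'world_from_camera': array([[ 2.27508266e-01,  9.27278244e-01,  2.97313046e-01,
         6.64342796e-02],
       [ 9.73775936e-01, -2.16442597e-01, -7.00929985e-02,
         6.26370195e-01],
       [-6.44504788e-04,  3.05463026e-01, -9.52203720e-01,
         3.73379737e-01],
       [ 0.00000000e+00,  0.00000000e+00,  0.00000000e+00,
         1.00000000e+00]])}
```

View pics/top0.png

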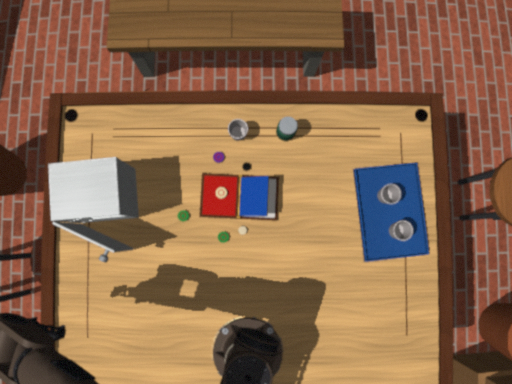

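View pics/side0.png

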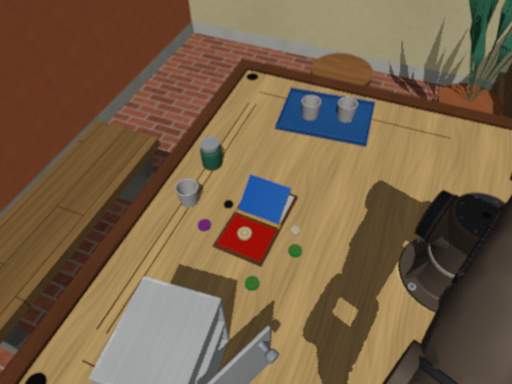

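View pics/wrist0.png

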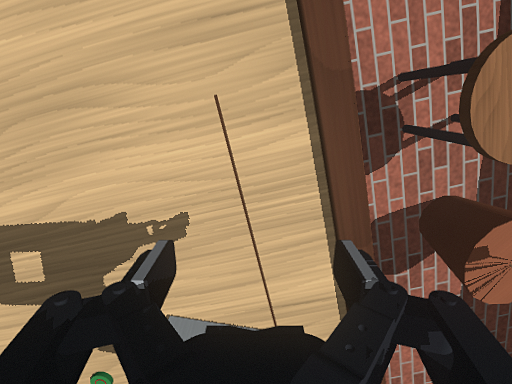

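The top view shows the marker near (240,197). The cream striker is on the red page at about (221,193), with green lookalikes at (184,215) and (224,237) and a purple one at (219,157). The leaf, blue side up, is on the right. I'll enlarge this to confirm and to get the corners.

```bash
python3 - <<'E'
import cv2
a=cv2.imread("pics/top0.png")[140:250,170:300]; cv2.imwrite("pics/topc.png",cv2.resize(a,None,fx=5,fy=5,interpolation=cv2.INTER_CUBIC))
a=cv2.imread("pics/side0.png")[165:300,190:310]; cv2.imwrite("pics/sidec.png",cv2.resize(a,None,fx=4.4,fy=4.4,interpolation=cv2.INTER_CUBIC))
E
```

```text
(no output)
```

View pics/topc.png

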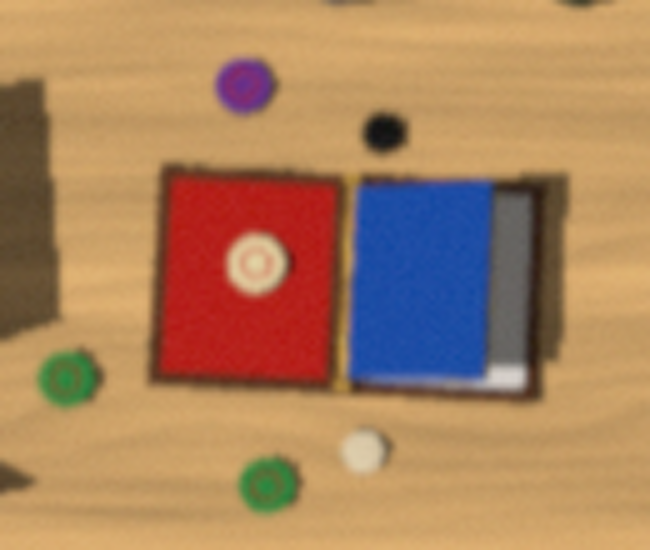

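View pics/sidec.png

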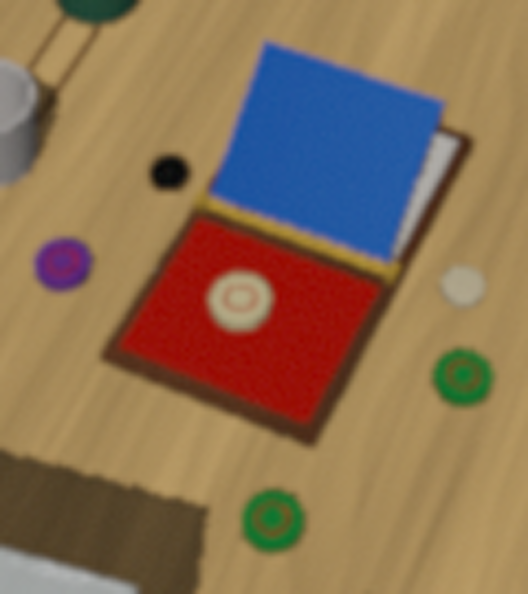

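The crops confirm it: the cream disc with the thin red ring is the only cream one on the red page, at crop (257,264), so it is the striker. The off-white disc at (365,451) has no ring and stands on the table, so it is coin_white. Next I'll measure positions.

```bash
cat > h.py <<'E'
import numpy as np, cv2
from cell import monitor, eyes
from scipy.spatial.transform import Rotation as R
def p2w(n,uv,z,cal=None):
    c=cal or eyes.calibration(n)
    q=cv2.undistortPoints(np.array([[uv]],float),c["mtx"],c["distortion"])[0,0]
    T=c["world_from_camera"]; d=T[:3,:3]@np.array([q[0],q[1],1]); o=T[:3,3]
    return o+d*(z-o[2])/d[2]
def w2p(n,P,cal=None):
    c=cal or eyes.calibration(n); T=np.linalg.inv(c["world_from_camera"])
    rv=cv2.Rodrigues(T[:3,:3])[0]
    return cv2.projectPoints(np.atleast_2d(P).astype(float),rv,T[:3,3],c["mtx"],c["distortion"])[0][:,0]
def top(u,v): return (170+(u+.5)/5-.5,140+(v+.5)/5-.5)
def side(u,v): return (190+(u+.5)/4.4-.5,165+(v+.5)/4.4-.5)
E
python3 - <<'E'
from h import *
from scipy.optimize import least_squares
obs=[("top",top(162,167),(80,140)),("top",top(148,382),(-80,140)),("top",top(540,398),(-80,-140)),
("side",side(103,356),(80,140)),("side",side(312,443),(-80,140)),("side",side(472,143),(-80,-140))]
cal={n:eyes.calibration(n) for n in("top","side")}
def f(p):
    c,s=np.cos(p[2]),np.sin(p[2]);r=[]
    for n,uv,(x,y) in obs:
        x/=1e3;y/=1e3
        r.append(w2p(n,[p[0]+c*x-s*y,p[1]+s*x+c*y,.012],cal[n])[0]-uv)
    return np.ravel(r)
o=least_squares(f,[.5,.03,0]);print(o.x,o.fun.round(1))
M=o.x;np.save("M.npy",M)
c,s=np.cos(M[2]),np.sin(M[2])
def tm(P):
    d=P[:2]-M[:2]; return np.array([c*d[0]+s*d[1],-s*d[0]+c*d[1]])
for nm,t,sd,z in [("striker",(257,264),(240,300),.021),("black",(385,132),(170,172),.009),("white",(365,451),(464,286),.009),("green1",(68,378),(272,520),.009),("green2",(268,486),(463,377),.009),("purple",(246,86),(63,264),.009)]:
    a=p2w("top",top(*t),z);b=p2w("side",side(*sd),z);print(nm,a.round(4),b.round(4),"marker fr",tm(a).round(4),tm(b).round(4))
# leaf angle: free edge corners
def leaf(p):
    r=[]
    for n,uv,x in [("top",top(493,184),.069),("top",top(487,379),-.069),("side",side(265,42),.069),("side",side(443,102),-.069)]:
        y=-.124*np.cos(p[0])-.0025*np.sin(p[0]) ; z=.015+.124*np.sin(p[0])+.0025*np.cos(p[0])
        r.append(w2p(n,[M[0]+c*x-s*y,M[1]+s*x+c*y,z],cal[n])[0]-uv)
    return np.ravel(r)
o=least_squares(leaf,[.6]);print("leaf",o.x,o.fun.round(1))
print(R.from_rotvec(monitor.read_state()["tool_rot"]).as_matrix().round(3))
for px in [(235,130),(288,130)]: print(p2w("top",px,.05))
E
```

```text
[ 0.55487694  0.02896756 -0.04468473] [-0.9 -0.3 -0.4  0.9 -0.7  0.9 -1.3 -0.5  0.4 -0.3  0.4 -1.9]
striker [0.5682 0.0925 0.021 ] [0.5668 0.0953 0.021 ] marker fr [0.0104 0.0641] [0.0089 0.0668]
black [6.655e-01 6.000e-04 9.000e-03] [0.6624 0.0051 0.009 ] marker fr [ 0.1118 -0.0234] [ 0.1085 -0.0191]
white [0.4347 0.0156 0.009 ] [0.4317 0.0198 0.009 ] marker fr [-0.1195 -0.0188] [-0.1226 -0.0147]
green1 [0.4874 0.229  0.009 ] [0.4852 0.2323 0.009 ] marker fr [-0.0764  0.1968] [-0.0787  0.2001]
green2 [0.4099 0.0849 0.009 ] [0.4084 0.0888 0.009 ] marker fr [-0.1473  0.0494] [-0.149   0.0533]
purple [0.6997 0.1017 0.009 ] [0.6974 0.1067 0.009 ] marker fr [0.1414 0.0792] [0.1389 0.0841]
leaf [0.64067987] [ 0.5 -1.   0.2  0.2 -0.1 -1.3  0.4 -1. ]
[[-0.974  0.227 -0.   ]
 [ 0.227  0.974 -0.001]
 [ 0.    -0.001 -1.   ]]
[0.78922384 0.04181239 0.05      ]
[ 0.78921383 -0.14790265  0.05      ]
```

```bash
python3 - <<'E'
import cv2
a=cv2.imread("pics/top0.png")[140:290,30:210]; cv2.imwrite("pics/topcad.png",cv2.resize(a,None,fx=4,fy=4,interpolation=cv2.INTER_CUBIC))
E
```

```text
(no output)
```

View pics/topcad.png

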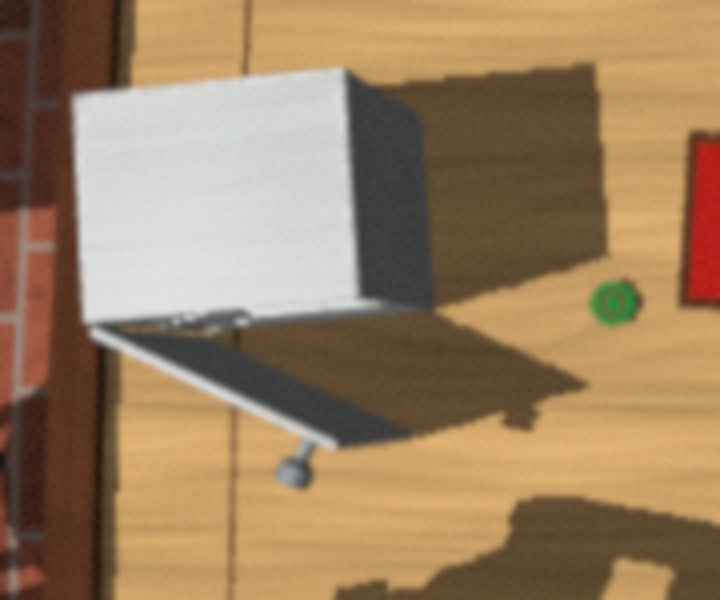

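```bash
python3 - <<'E'
from h import *
for n,u,v,z in [("tl",72,95,.24),("tr",345,70,.24),("br",357,308,.24),("doorhinge",92,332,.24),("dooredge",335,447,.24),("dooredge bot",410,437,.02),("knob",293,474,.13),("base br",433,308,0)]:
    print(n,p2w("top",(30+(u+.5)/4-.5,140+(v+.5)/4-.5),z).round(3))
E
```

```text
tl [0.64  0.631 0.24 ]
tr [0.658 0.409 0.24 ]
br [0.472 0.394 0.24 ]
doorhinge [0.453 0.606 0.24 ]
dooredge [0.366 0.409 0.24 ]
dooredge bot [0.367 0.41  0.02 ]
knob [0.339 0.479 0.13 ]
base br [0.483 0.396 0.   ]
```

Request:
{"op": "drive_tool", "data": {
  "rows": [
    {"tz": -60,"grip": 0},
    {"tz": -120,"grip": 0},
    {"tz": -180,"grip": 0},
    {"tz": -195,"grip": 0},
    {"tz": -195,"grip": 0,"twist": -5.3,"tx": -40,"ty": -33},
    {"tz": -195,"grip": 0,"twist": -10.6,"tx": -80,"ty": -66},
    {"tz": -195,"grip": 0,"twist": -10.6,"tx": -120,"ty": -99},
    {"tz": -195,"grip": 0,"twist": -10.6,"tx": -160,"ty": -132},
    {"tz": -195,"grip": 0,"twist": -10.6,"tx": -200,"ty": -165},
    {"tz": -195,"grip": 0,"twist": -10.6,"tx": -240,"ty": -198}
  ]
}}

```text
invalid input at $.rows[0]: expected keys grip, tx, ty, tz, twist
```

```bash
python3 - <<'E'
from h import *
s=monitor.read_state();T=R.from_rotvec(s["tool_rot"]).as_matrix();print(s["clock"],s["tcp_pos"],T.round(3),s["grip_width"],s["joints"].round(3))
print(T.T@(np.array([.5657,.0525,s["tcp_pos"][2]])-s["tcp_pos"]))
M=np.load("M.npy");yv=np.array([-np.sin(M[2]),np.cos(M[2]),0]);print("marker y in tool",T.T@yv, "twist deg needed",np.degrees(np.arctan2(*(T.T@yv)[:2])))
E
```

```text
0.15 [0.14169723 0.60855262 0.20426541] [[-0.974  0.227 -0.   ]
 [ 0.227  0.974 -0.001]
 [ 0.    -0.001 -1.   ]] 0.9980814365990004 [ 1.236  0.491  1.559 -0.     1.092 -0.106]
[-5.39084073e-01 -4.45377509e-01  3.16686148e-04]
marker y in tool [ 1.83106437e-01  9.83092790e-01 -7.73676785e-04] twist deg needed 10.550756708953623
```

Request:
{"op": "drive_tool", "data": {
  "rows": [
    {"tx": 0,"ty": 0,"tz": -60,"grip": 0,"twist": 0},
    {"tx": 0,"ty": 0,"tz": -120,"grip": 0,"twist": 0},
    {"tx": 0,"ty": 0,"tz": -180,"grip": 0,"twist": 0},
    {"tx": 0,"ty": 0,"tz": -195,"grip": 0,"twist": 0},
    {"tz": -195,"grip": 0,"twist": -5.3,"tx": -40,"ty": -33},
    {"tz": -195,"grip": 0,"twist": -10.6,"tx": -80,"ty": -66},
    {"tz": -195,"grip": 0,"twist": -10.6,"tx": -120,"ty": -99},
    {"tz": -195,"grip": 0,"twist": -10.6,"tx": -160,"ty": -132},
    {"tz": -195,"grip": 0,"twist": -10.6,"tx": -200,"ty": -165},
    {"tz": -195,"grip": 0,"twist": -10.6,"tx": -240,"ty": -198}
  ]
}}

```text
clock: 1.4
tcp_pos: [0.3312, 0.3599, 0.3985]
tool_rot: [-0.069, -3.14, 0.003]
wrist_force: [0.8, 1.6, 0.5]
grip_width: -0.0
```

```bash
cat > st.py <<'E'
from h import *
import sys
s=monitor.read_state();T=R.from_rotvec(s["tool_rot"]).as_matrix();M=np.load("M.npy")
p=s["tcp_pos"];c,sn=np.cos(M[2]),np.sin(M[2])
d=p[:2]-M[:2]
print("t",s["clock"],"tcp",p.round(4),"marker fr",np.array([c*d[0]+sn*d[1],-sn*d[0]+c*d[1],p[2]]).round(4),"F",s["wrist_force"].round(2),"g",s["grip_width"],"q",s["joints"].round(2))
yv=np.array([-sn,c,0]);a=T.T@yv
print("twist needed",-np.degrees(np.arctan2(a[0],a[1])), "tilt", T[:,2].round(3))
if len(sys.argv)>3:
    x,y,z=[float(v)/1e3 for v in sys.argv[1:4]]
    g=np.array([M[0]+c*x-sn*y,M[1]+sn*x+c*y,z]);print("tool shift mm",(T.T@(g-p)*1e3).round(1))
E
python3 st.py 9.7 24 60
```

```text
t 1.4 tcp [0.3312 0.3599 0.3985] marker fr [-0.2383  0.3206  0.3985] F [0.8  1.57 0.51] g -0.0003944450515369511 q [ 0.69  0.14  1.56 -0.    1.44 -0.84]
twist needed 0.057884199018807835 tilt [-0.001 -0.002 -1.   ]
tool shift mm [-248.1 -296.2  338.7]
```

Request:
{"op": "drive_tool", "data": {
  "rows": [
    {"tx": -40,"ty": -45,"tz": 0,"grip": 0,"twist": 0},
    {"tx": -80,"ty": -90,"tz": 0,"grip": 0,"twist": 0},
    {"tx": -120,"ty": -140,"tz": 0,"grip": 0,"twist": 0},
    {"tx": -160,"ty": -190,"tz": 0,"grip": 0,"twist": 0},
    {"tx": -200,"ty": -240,"tz": 40,"grip": 0,"twist": 0},
    {"tx": -235,"ty": -280,"tz": 80,"grip": 0,"twist": 0},
    {"tx": -248,"ty": -296,"tz": 140,"grip": 0,"twist": 0},
    {"tx": -248,"ty": -296,"tz": 200,"grip": 0,"twist": 0},
    {"tx": -248,"ty": -296,"tz": 260,"grip": 0,"twist": 0},
    {"tx": -248,"ty": -296,"tz": 260,"grip": 0,"twist": 0}
  ]
}}

```text
clock: 2.65
tcp_pos: [0.5635, 0.0527, 0.135]
tool_rot: [-0.069, -3.132, 0.003]
wrist_force: [0.3, -0.7, 0.8]
grip_width: -0.001
```

```bash
python3 st.py 9.7 24 15; python3 - <<'E'
from h import *
cal=eyes.calibration("wrist");im=eyes.snapshot("wrist");cv2.imwrite("pics/w1.png",im[:,:,::-1])
import pickle;pickle.dump(cal,open("w1.pkl","wb"))
im=eyes.snapshot("side");cv2.imwrite("pics/s1.png",cv2.resize(im[165:300,190:310,::-1],None,fx=4.4,fy=4.4,interpolation=cv2.INTER_CUBIC))
E
```

```text
t 2.65 tcp [0.5635 0.0527 0.135 ] marker fr [0.0076 0.0241 0.135 ] F [ 0.35 -0.72  0.83] g -0.0006129490756407997 q [-0.02  0.49  1.78 -0.    0.88 -1.55]
twist needed 0.0385804367936225 tilt [-0.009 -0.001 -1.   ]
tool shift mm [-3.2e+00  1.0e-01  1.2e+02]
```

View pics/w1.png

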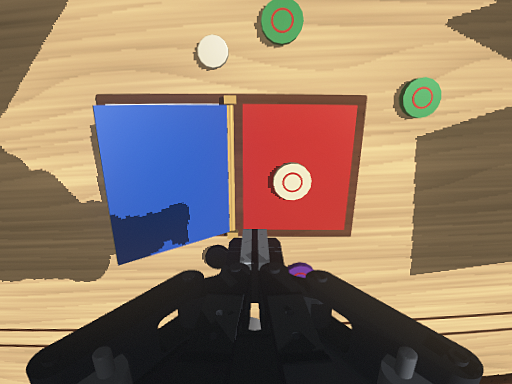

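View pics/s1.png

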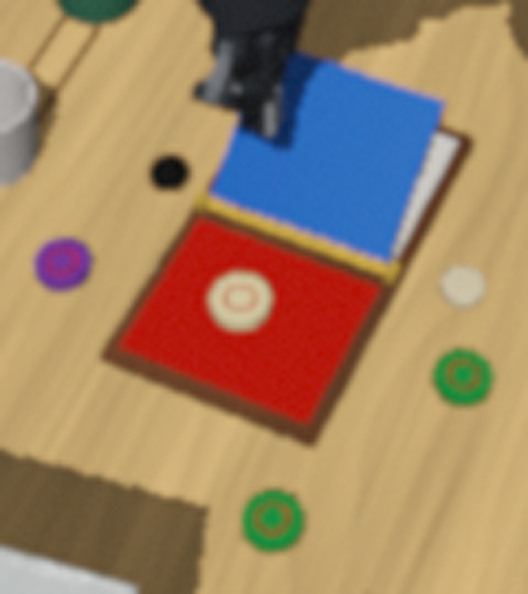

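```bash
python3 - <<'E'
from h import *
import pickle
cal=pickle.load(open("w1.pkl","rb"));M=np.load("M.npy");c,s=np.cos(M[2]),np.sin(M[2])
for n,uv,z in [("c(-80,140)",(367,96),.012),("c(80,140)",(352,236),.012),("c(-80,-140)",(96,95),.012),("striker",(292.3,182),.021),("coinW",(212,51),.009),("black",(216,257),.009),("green",(422,98),.009),("green2",(282,20),.009)]:
    P=p2w("w",uv,z,cal);d=P[:2]-M[:2];print(n,P.round(4),np.array([c*d[0]+s*d[1],-s*d[0]+c*d[1]]).round(4))
E
```

```text
c(-80,140) [0.4843 0.171  0.012 ] [-0.0769  0.1388]
c(80,140) [0.6416 0.1649 0.012 ] [0.0805 0.1396]
c(-80,-140) [ 0.4702 -0.1059  0.012 ] [-0.0785 -0.1385]
striker [0.5694 0.0931 0.021 ] [0.0117 0.0647]
coinW [0.4354 0.0166 0.009 ] [-0.1189 -0.0177]
black [0.6642 0.0011 0.009 ] [ 0.1104 -0.0229]
green [0.488  0.2304 0.009 ] [-0.0758  0.1982]
green2 [0.411  0.0859 0.009 ] [-0.1463  0.0505]
```

Request:
{"op": "drive_tool", "data": {
  "rows": [
    {"tx": -4,"ty": 0,"tz": 55,"grip": 0,"twist": 0},
    {"tx": -4,"ty": 0,"tz": 95,"grip": 0,"twist": 0},
    {"tx": -4,"ty": 0,"tz": 108,"grip": 0,"twist": 0},
    {"tx": -4,"ty": 0,"tz": 112,"grip": 0,"twist": 0},
    {"tx": -4,"ty": 0,"tz": 112,"grip": 0,"twist": 0}
  ]
}}

```text
clock: 3.38
tcp_pos: [0.5702, 0.0526, 0.0282]
tool_rot: [-0.068, -3.14, 0.003]
wrist_force: [-0.3, -0.1, 0.3]
grip_width: -0.002
```

```bash
python3 st.py 11 24 15.5; python3 - <<'E'
from h import *
im=eyes.snapshot("wrist");cv2.imwrite("pics/w2.png",im[:,:,::-1])
im=eyes.snapshot("side");cv2.imwrite("pics/s2.png",cv2.resize(im[165:300,190:310,::-1],None,fx=4.4,fy=4.4,interpolation=cv2.INTER_CUBIC))
E
```

```text
t 3.375 tcp [0.5702 0.0526 0.0282] marker fr [0.0142 0.0243 0.0282] F [-0.29 -0.07  0.27] g -0.001974786859212179 q [-0.02  0.65  1.84 -0.    0.65 -1.55]
twist needed 0.07036436251873149 tilt [-0.001 -0.002 -1.   ]
tool shift mm [ 3.2 -0.3 12.7]
```

View pics/w2.png

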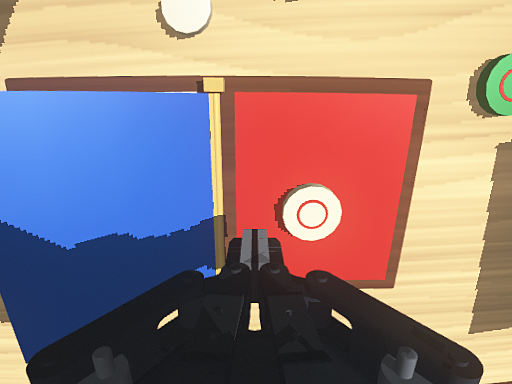

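View pics/s2.png

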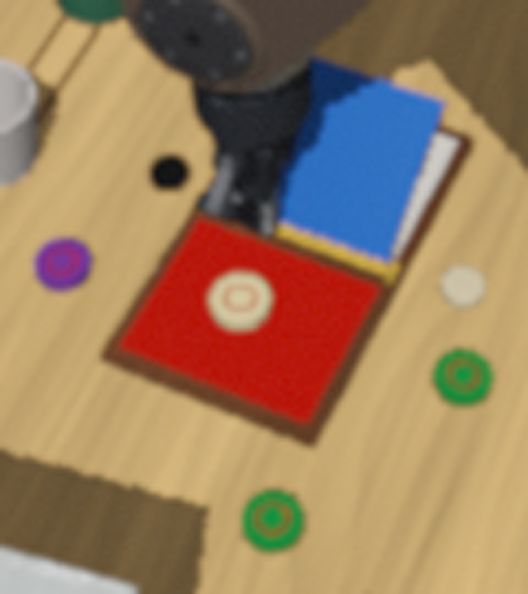

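```bash
python3 - <<'E'
from h import *
p=monitor.read_state()["tcp_pos"]
print(w2p("wrist",p),w2p("side",p),(w2p("side",p)-[190,165])*4.4)
E
```

```text
[[254.29717301 222.08757028]] [[248.72037825 220.30137372]] [[258.36966431 243.32604436]]
```

Projection agrees with both pictures: the tip is at wrist (254,222) and side crop (258,243). Next I'll lower the tip beside the striker.

Request:
{"op": "drive_tool", "data": {
  "rows": [
    {"tx": 3,"ty": 0,"tz": 6,"grip": 0,"twist": 0},
    {"tx": 3,"ty": 0,"tz": 10,"grip": 0,"twist": 0},
    {"tx": 3,"ty": 0,"tz": 11,"grip": 0,"twist": 0},
    {"tx": 3,"ty": 0,"tz": 11,"grip": 0,"twist": 0}
  ]
}}

```text
clock: 3.98
tcp_pos: [0.567, 0.0527, 0.0169]
tool_rot: [-0.068, -3.14, 0.003]
wrist_force: [-0.6, -0.3, 0.3]
grip_width: 0.001
```

```bash
python3 st.py 11 60 15.5
```

```text
t 3.975 tcp [0.567  0.0527 0.0169] marker fr [0.011  0.0243 0.0169] F [-0.62 -0.27  0.26] g 0.0012184985106123277 q [-0.02  0.67  1.86 -0.    0.62 -1.55]
twist needed 0.06768923325346878 tilt [-0.001 -0.002 -1.   ]
tool shift mm [-0.  35.7  1.3]
```

Request:
{"op": "drive_tool", "data": {
  "rows": [
    {"tx": 0,"ty": 6,"tz": 1,"grip": 0,"twist": 0},
    {"tx": 0,"ty": 12,"tz": 1,"grip": 0,"twist": 0},
    {"tx": 0,"ty": 18,"tz": 1,"grip": 0,"twist": 0},
    {"tx": 0,"ty": 25,"tz": 1,"grip": 0,"twist": 0},
    {"tx": 0,"ty": 32,"tz": 1,"grip": 0,"twist": 0},
    {"tx": 0,"ty": 40,"tz": 1,"grip": 0,"twist": 0},
    {"tx": 0,"ty": 48,"tz": 1,"grip": 0,"twist": 0},
    {"tx": 0,"ty": 55,"tz": 1,"grip": 0,"twist": 0},
    {"tx": 0,"ty": 62,"tz": 1,"grip": 0,"twist": 0},
    {"tx": 0,"ty": 68,"tz": 1,"grip": 0,"twist": 0}
  ]
}}

```text
clock: 5.22
tcp_pos: [0.57, 0.1211, 0.0157]
tool_rot: [-0.068, -3.14, 0.003]
wrist_force: [-0.4, 0.3, -0.4]
grip_width: 0.001
```

```bash
python3 st.py 11 140 15.5; python3 - <<'E'
from h import *
im=eyes.snapshot("wrist");cv2.imwrite("pics/w3.png",im[:,:,::-1])
E
```

```text
t 5.225 tcp [0.57   0.1211 0.0157] marker fr [0.0109 0.0927 0.0157] F [-0.41  0.31 -0.4 ] g 0.0007996613080939001 q [ 0.1   0.68  1.82 -0.    0.64 -1.43]
twist needed 0.07228346718909386 tilt [-0.001 -0.002 -1.   ]
tool shift mm [-0.1 47.3  0.2]
```

View pics/w3.png

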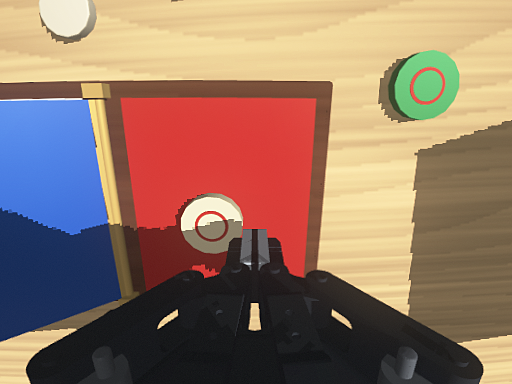

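```bash
python3 - <<'E'
from h import *
M=np.load("M.npy");c,s=np.cos(M[2]),np.sin(M[2])
def mk(P):
    d=P[:2]-M[:2];return np.array([c*d[0]+s*d[1],-s*d[0]+c*d[1]]).round(4)
for uv in [(211.5,224.5)]: print("wrist",mk(p2w("wrist",uv,.021)))
print(w2p("wrist",monitor.read_state()["tcp_pos"]))
for n in("side","top"):
    im=eyes.snapshot(n)
    r=(slice(165,300),slice(190,310)) if n=="side" else (slice(140,250),slice(170,300))
    cv2.imwrite(f"pics/{n}3.png",cv2.resize(im[r][:,:,::-1],None,fx=4.4,fy=4.4,interpolation=cv2.INTER_CUBIC))
E
```

```text
wrist [0.0103 0.0653]
[[254.24155431 222.08721891]]
```

View pics/side3.png

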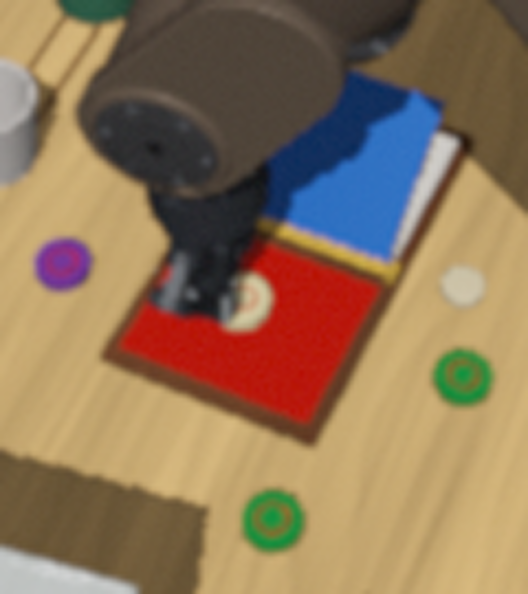

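View pics/top3.png

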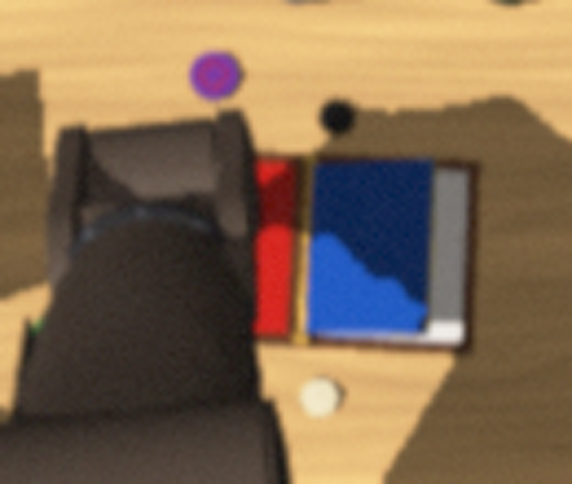

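```bash
python3 - <<'E'
from h import *
p=monitor.read_state()["tcp_pos"]
print((w2p("side",p)-[190,165])*4.4)
im=cv2.imread("pics/w3.png")
T=R.from_rotvec(monitor.read_state()["tool_rot"]).as_matrix()
for x in(-11,11):
  for y in (-12,12):
    for z in (0,-20):
      P=p+T@np.array([x,y,z])/1e3; print(x,y,z,w2p("wrist",P).round(1),((w2p("side",P)-[190,165])*4.4).round(0))
a=im[180:300,180:330];cv2.imwrite("pics/w3c.png",cv2.resize(a,None,fx=5,fy=5,interpolation=cv2.INTER_CUBIC))
E
```

```text
[[219.0438702  330.69866945]]
-11 -12 0 [[236.8 236.8]] [[212. 311.]]
-11 -12 -20 [[234.8 252. ]] [[211. 295.]]
-11 12 0 [[271.8 236.8]] [[196. 339.]]
-11 12 -20 [[273.8 252. ]] [[195. 323.]]
11 -12 0 [[236.1 206.8]] [[242. 323.]]
11 -12 -20 [[233.9 219.2]] [[240. 306.]]
11 12 0 [[272.5 206.8]] [[226. 350.]]
11 12 -20 [[274.6 219.2]] [[224. 334.]]
```

View pics/w3c.png

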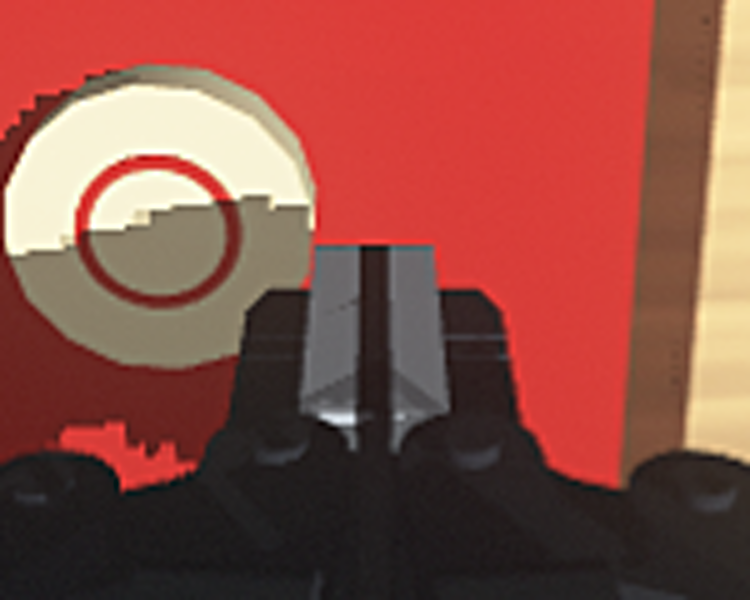

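```bash
python3 - <<'E'
from h import *
im=eyes.snapshot("side")[:,:,::-1]
cv2.imwrite("pics/s3c.png",cv2.resize(im[190:260,205:275],None,fx=9,fy=8.5,interpolation=cv2.INTER_NEAREST))
p=monitor.read_state()["tcp_pos"]
print(w2p("side",p))
E
```

```text
[[239.80903856 240.10327625]]
```

View pics/s3c.png

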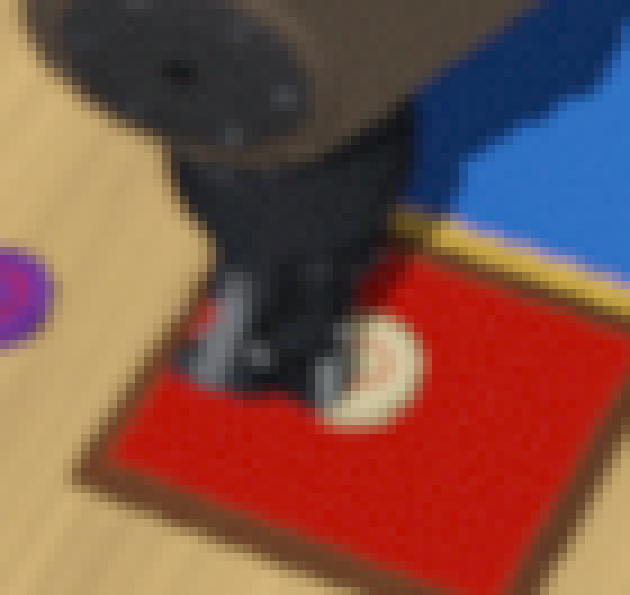

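```bash
python3 - <<'E'
from h import *
def ray(n,uv):
    c=eyes.calibration(n);q=cv2.undistortPoints(np.array([[uv]],float),c["mtx"],c["distortion"])[0,0];T=c["world_from_camera"]
    d=T[:3,:3]@[q[0],q[1],1];return T[:3,3],d/np.linalg.norm(d)
s=monitor.read_state();p=s["tcp_pos"];T=R.from_rotvec(s["tool_rot"]).as_matrix()
for sv in [(241.7,238.8),(243.3,238.8),(239.5,238.8),(225.5,233)]:
  for wv in [(242.6,229),(254,229),(267.4,229)]:
    o1,d1=ray("wrist",wv);o2,d2=ray("side",sv)
    A=np.c_[d1,-d2];t,_,_,_=np.linalg.lstsq(A,o2-o1,rcond=None)
    a=o1+d1*t[0];b=o2+d2*t[1];print(sv,wv,((a+b)/2).round(4),"gap mm",(np.linalg.norm(a-b)*1e3).round(1),"tool",(T.T@((a+b)/2-p)*1e3).round(1))
E
```

```text
(241.7, 238.8) (242.6, 229) [0.5694 0.114  0.0186] gap mm 7.4 tool [ 0.3 -6.7 -2.8]
(241.7, 238.8) (254, 229) [0.5648 0.1215 0.0306] gap mm 5.6 tool [  5.1   0.5 -14.8]
(241.7, 238.8) (267.4, 229) [0.5602 0.129  0.0428] gap mm 3.7 tool [ 10.1   7.8 -27.1]
(243.3, 238.8) (242.6, 229) [0.5646 0.115  0.025 ] gap mm 10.6 tool [ 5.1 -5.9 -9.2]
(243.3, 238.8) (254, 229) [0.5604 0.1221 0.0362] gap mm 8.8 tool [  9.6   0.9 -20.5]
(243.3, 238.8) (267.4, 229) [0.556  0.1293 0.0478] gap mm 7.0 tool [ 14.3   7.9 -32. ]
(239.5, 238.8) (242.6, 229) [0.576  0.1126 0.0097] gap mm 3.0 tool [-6.4 -7.8  6. ]
(239.5, 238.8) (254, 229) [0.571  0.1206 0.0228] gap mm 1.1 tool [-1.1 -0.1 -7. ]
(239.5, 238.8) (267.4, 229) [0.566  0.1287 0.036 ] gap mm 0.8 tool [  4.3   7.7 -20.3]
(225.5, 233) (242.6, 229) [ 0.6107  0.1055 -0.0147] gap mm 39.4 tool [-41.5 -13.3  30.4]
(225.5, 233) (254, 229) [0.6036 0.1155 0.0027] gap mm 41.0 tool [-33.9  -3.7  13. ]
(225.5, 233) (267.4, 229) [0.5966 0.1254 0.0199] gap mm 42.6 tool [-26.5   5.9  -4.2]
```

Request:
{"op": "drive_tool", "data": {
  "rows": [
    {"tx": 0,"ty": 0,"tz": 1,"grip": 0,"twist": 0},
    {"tx": 0,"ty": 0,"tz": 2,"grip": 0,"twist": 0},
    {"tx": 0,"ty": 0,"tz": 3,"grip": 0,"twist": 0},
    {"tx": 0,"ty": 0,"tz": 4,"grip": 0,"twist": 0},
    {"tx": 0,"ty": 0,"tz": 4,"grip": 0,"twist": 0}
  ]
}}

```text
clock: 6.05
tcp_pos: [0.5699, 0.1207, 0.0116]
tool_rot: [-0.068, -3.14, 0.003]
wrist_force: [-0.4, 0.3, -0.1]
grip_width: -0.001
```

No contact at a stated height of 11.6 mm, so the real tip is higher than stated. I'll keep probing down.

Request:
{"op": "drive_tool", "data": {
  "rows": [
    {"tx": 0,"ty": 0,"tz": 1,"grip": 0,"twist": 0},
    {"tx": 0,"ty": 0,"tz": 2,"grip": 0,"twist": 0},
    {"tx": 0,"ty": 0,"tz": 3,"grip": 0,"twist": 0},
    {"tx": 0,"ty": 0,"tz": 3,"grip": 0,"twist": 0}
  ]
}}

```text
clock: 6.55
tcp_pos: [0.5698, 0.1207, 0.0085]
tool_rot: [-0.068, -3.14, 0.003]
wrist_force: [-1.1, -0.0, 0.1]
grip_width: 0.001
```

Request:
{"op": "drive_tool", "data": {
  "rows": [
    {"tx": 0,"ty": 0,"tz": 1,"grip": 0,"twist": 0},
    {"tx": 0,"ty": 0,"tz": 2,"grip": 0,"twist": 0},
    {"tx": 0,"ty": 0,"tz": 2,"grip": 0,"twist": 0}
  ]
}}

```text
clock: 6.92
tcp_pos: [0.5698, 0.1206, 0.0064]
tool_rot: [-0.068, -3.139, 0.003]
wrist_force: [-0.3, 0.5, 0.1]
grip_width: 0.002
```

```bash
python3 st.py 11 93 12; python3 - <<'E'
from h import *
im=eyes.snapshot("wrist")[:,:,::-1];cv2.imwrite("pics/w4c.png",cv2.resize(im[180:300,180:330],None,fx=5,fy=5,interpolation=cv2.INTER_CUBIC))
E
```

```text
t 6.925 tcp [0.5698 0.1206 0.0064] marker fr [0.0108 0.0922 0.0064] F [-0.33  0.55  0.11] g 0.0015846498899868373 q [ 0.1   0.69  1.83 -0.    0.62 -1.43]
twist needed 0.0780728279334141 tilt [-0.002 -0.002 -1.   ]
tool shift mm [-0.2  0.7 -5.6]
```

View pics/w4c.png

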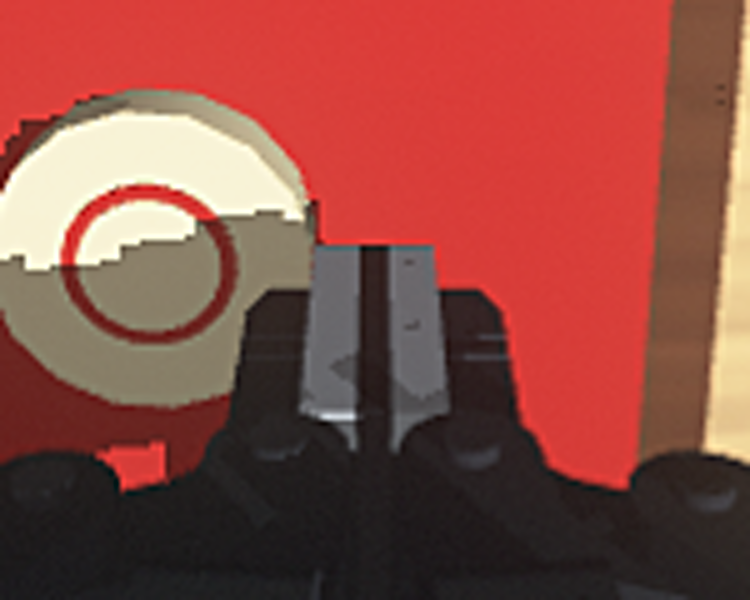

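Request:
{"op": "drive_tool", "data": {
  "rows": [
    {"tx": 0,"ty": 0,"tz": -20,"grip": 0,"twist": 0},
    {"tx": 0,"ty": 0,"tz": -38,"grip": 0,"twist": 0},
    {"tx": 0,"ty": -25,"tz": -40,"grip": 0,"twist": 0},
    {"tx": 0,"ty": -55,"tz": -40,"grip": 0,"twist": 0},
    {"tx": 0,"ty": -67,"tz": -30,"grip": 0,"twist": 0},
    {"tx": 0,"ty": -67,"tz": -15,"grip": 0,"twist": 0},
    {"tx": 0,"ty": -67,"tz": -4,"grip": 0,"twist": 0},
    {"tx": 0,"ty": -67,"tz": 0,"grip": 0,"twist": 0},
    {"tx": 0,"ty": -67,"tz": 0,"grip": 0,"twist": 0}
  ]
}}

```text
clock: 8.1
tcp_pos: [0.5668, 0.0542, 0.0062]
tool_rot: [-0.067, -3.139, 0.003]
wrist_force: [-0.6, -0.2, -1.0]
grip_width: 0.005
```

Request:
{"op": "drive_tool", "data": {
  "rows": [
    {"tx": 0,"ty": 0,"tz": 1,"grip": 0,"twist": 0},
    {"tx": 0,"ty": 0,"tz": 2,"grip": 0,"twist": 0},
    {"tx": 0,"ty": 0,"tz": 3,"grip": 0,"twist": 0},
    {"tx": 0,"ty": 0,"tz": 3,"grip": 0,"twist": 0}
  ]
}}

```text
clock: 8.6
tcp_pos: [0.5668, 0.0542, 0.0032]
tool_rot: [-0.067, -3.139, 0.003]
wrist_force: [0.2, -0.5, 0.9]
grip_width: 0.001
```

Request:
{"op": "drive_tool", "data": {
  "rows": [
    {"tx": 0,"ty": 0,"tz": 1,"grip": 0,"twist": 0},
    {"tx": 0,"ty": 0,"tz": 2,"grip": 0,"twist": 0},
    {"tx": 0,"ty": 0,"tz": 2,"grip": 0,"twist": 0}
  ]
}}

```text
clock: 8.98
tcp_pos: [0.5667, 0.0542, 0.0011]
tool_rot: [-0.067, -3.139, 0.003]
wrist_force: [0.7, -0.5, 0.1]
grip_width: 0.004
```

```bash
python3 st.py 11 26 12; python3 - <<'E'
from h import *
im=eyes.snapshot("wrist")[:,:,::-1];cv2.imwrite("pics/w5.png",im)
im=eyes.snapshot("side")[:,:,::-1];cv2.imwrite("pics/s5c.png",cv2.resize(im[180:250,205:275],None,fx=9,fy=8.5,interpolation=cv2.INTER_CUBIC))
E
```

```text
t 8.975 tcp [0.5667 0.0542 0.0011] marker fr [0.0107 0.0258 0.0011] F [ 0.69 -0.51  0.12] g 0.0038356468162489134 q [-0.02  0.69  1.86 -0.    0.59 -1.55]
twist needed 0.11377560669132204 tilt [-0.002 -0.002 -1.   ]
tool shift mm [ -0.3   0.2 -10.9]
```

View pics/w5.png

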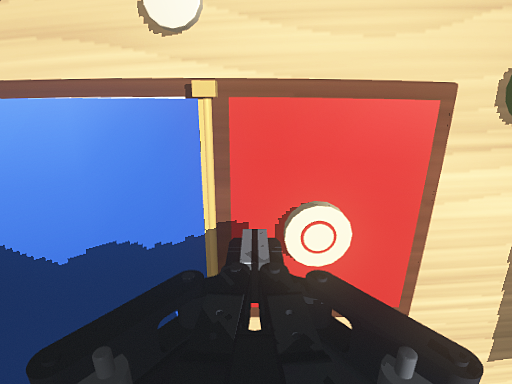

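View pics/s5c.png

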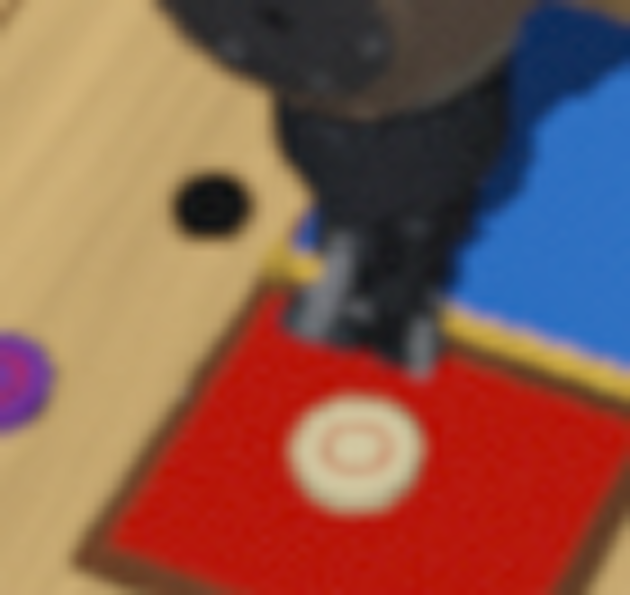

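Request:
{"op": "drive_tool", "data": {
  "rows": [
    {"tx": 0,"ty": 0,"tz": 1,"grip": 0,"twist": 0},
    {"tx": 0,"ty": 0,"tz": 2,"grip": 0,"twist": 0},
    {"tx": 0,"ty": 0,"tz": 2,"grip": 0,"twist": 0}
  ]
}}

```text
clock: 9.45
tcp_pos: [0.5667, 0.0542, -0.0009]
tool_rot: [-0.067, -3.139, 0.003]
wrist_force: [-0.4, -0.0, 0.0]
grip_width: -0.001
```

Request:
{"op": "drive_tool", "data": {
  "rows": [
    {"tx": 0,"ty": 0,"tz": 1,"grip": 0,"twist": 0},
    {"tx": 0,"ty": 0,"tz": 1,"grip": 0,"twist": 0}
  ]
}}

```text
clock: 9.7
tcp_pos: [0.5667, 0.0542, -0.002]
tool_rot: [-0.067, -3.138, 0.003]
wrist_force: [0.2, 0.4, 0.8]
grip_width: 0.002
```

Request:
{"op": "drive_tool", "data": {
  "rows": [
    {"tx": 0,"ty": 0,"tz": 1,"grip": 0,"twist": 0},
    {"tx": 0,"ty": 0,"tz": 1,"grip": 0,"twist": 0}
  ]
}}

```text
clock: 9.95
tcp_pos: [0.5666, 0.0542, -0.0031]
tool_rot: [-0.067, -3.138, 0.003]
wrist_force: [0.0, 1.1, 0.5]
grip_width: 0.003
```

Request:
{"op": "drive_tool", "data": {
  "rows": [
    {"tx": 0,"ty": 0,"tz": 1,"grip": 0,"twist": 0},
    {"tx": 0,"ty": 0,"tz": 1,"grip": 0,"twist": 0}
  ]
}}

```text
clock: 10.2
tcp_pos: [0.5665, 0.0542, -0.0042]
tool_rot: [-0.067, -3.138, 0.003]
wrist_force: [-0.2, -0.3, 0.1]
grip_width: 0.003
```

Request:
{"op": "drive_tool", "data": {
  "rows": [
    {"tx": 0,"ty": 0,"tz": 1,"grip": 0,"twist": 0},
    {"tx": 0,"ty": 0,"tz": 1,"grip": 0,"twist": 0}
  ]
}}

```text
clock: 10.45
tcp_pos: [0.5665, 0.0542, -0.0053]
tool_rot: [-0.067, -3.138, 0.003]
wrist_force: [-0.0, -0.3, -0.5]
grip_width: -0.004
```

Request:
{"op": "drive_tool", "data": {
  "rows": [
    {"tx": 0,"ty": 0,"tz": 1,"grip": 0,"twist": 0},
    {"tx": 0,"ty": 0,"tz": 1,"grip": 0,"twist": 0}
  ]
}}

```text
clock: 10.7
tcp_pos: [0.5665, 0.0542, -0.0063]
tool_rot: [-0.067, -3.138, 0.003]
wrist_force: [-0.7, 0.6, -0.6]
grip_width: -0.002
```

```bash
python3 - <<'E'
from h import *
im=eyes.snapshot("wrist")[:,:,::-1];cv2.imwrite("pics/w6.png",cv2.resize(im[180:300,180:340],None,fx=5,fy=5,interpolation=cv2.INTER_CUBIC))
im=eyes.snapshot("side")[:,:,::-1];cv2.imwrite("pics/s6c.png",cv2.resize(im[180:250,205:275],None,fx=9,fy=8.5,interpolation=cv2.INTER_CUBIC))
E
```

```text
(no output)
```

View pics/w6.png

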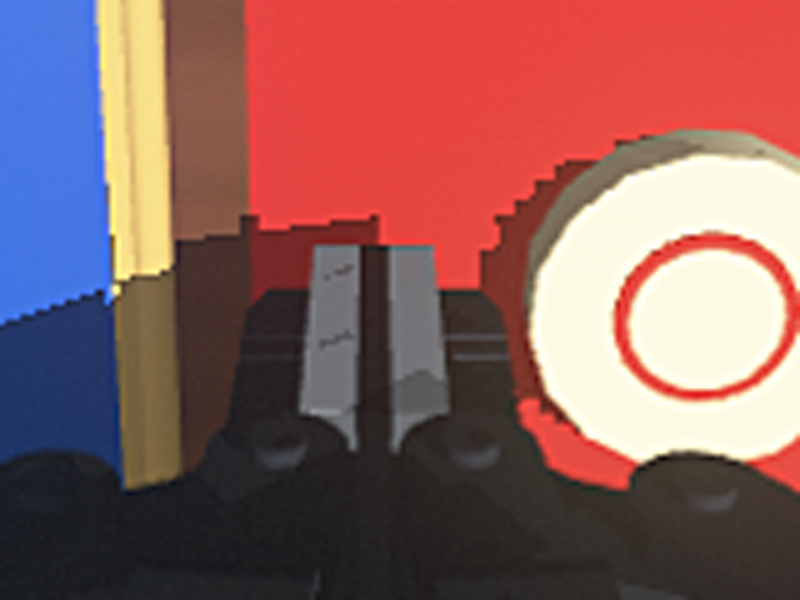

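View pics/s6c.png

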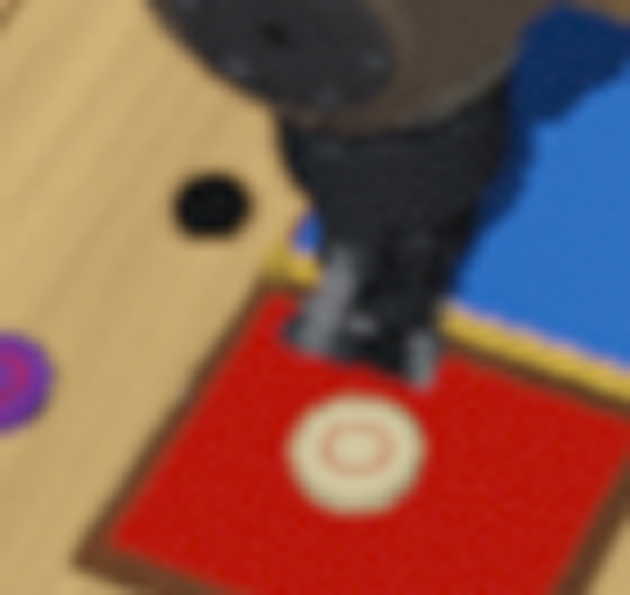

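Request:
{"op": "drive_tool", "data": {
  "rows": [
    {"tx": 0,"ty": 0,"tz": 1,"grip": 0,"twist": 0},
    {"tx": 0,"ty": 0,"tz": 2,"grip": 0,"twist": 0}
  ]
}}

```text
clock: 11.05
tcp_pos: [0.5665, 0.0542, -0.0083]
tool_rot: [-0.067, -3.138, 0.003]
wrist_force: [-0.3, -0.5, 0.3]
grip_width: -0.001
```

Request:
{"op": "drive_tool", "data": {
  "rows": [
    {"tx": 0,"ty": 0,"tz": 1,"grip": 0,"twist": 0}
  ]
}}

```text
clock: 11.18
tcp_pos: [0.5665, 0.0542, -0.0094]
tool_rot: [-0.067, -3.138, 0.003]
wrist_force: [0.3, 1.0, -0.2]
grip_width: -0.0
```

Request:
{"op": "drive_tool", "data": {
  "rows": [
    {"tx": 0,"ty": 0,"tz": 1,"grip": 0,"twist": 0}
  ]
}}

```text
clock: 11.3
tcp_pos: [0.5665, 0.0542, -0.0105]
tool_rot: [-0.067, -3.138, 0.003]
wrist_force: [0.0, -0.0, 1.0]
grip_width: 0.004
```

Request:
{"op": "drive_tool", "data": {
  "rows": [
    {"tx": 0,"ty": 0,"tz": 1,"grip": 0,"twist": 0}
  ]
}}

```text
clock: 11.42
tcp_pos: [0.5664, 0.0542, -0.0116]
tool_rot: [-0.067, -3.138, 0.003]
wrist_force: [0.0, 0.3, 0.4]
grip_width: -0.002
```

Request:
{"op": "drive_tool", "data": {
  "rows": [
    {"tx": 0,"ty": 0,"tz": 1,"grip": 0,"twist": 0}
  ]
}}

```text
clock: 11.55
tcp_pos: [0.5664, 0.0542, -0.0127]
tool_rot: [-0.067, -3.138, 0.003]
wrist_force: [-0.1, 0.3, 0.2]
grip_width: -0.0
```

Request:
{"op": "drive_tool", "data": {
  "rows": [
    {"tx": 0,"ty": 0,"tz": 1,"grip": 0,"twist": 0}
  ]
}}

```text
clock: 11.68
tcp_pos: [0.5664, 0.0542, -0.0138]
tool_rot: [-0.067, -3.138, 0.003]
wrist_force: [0.5, 1.2, 0.3]
grip_width: -0.001
```

Request:
{"op": "drive_tool", "data": {
  "rows": [
    {"tx": 0,"ty": 0,"tz": 1,"grip": 0,"twist": 0}
  ]
}}

```text
clock: 11.8
tcp_pos: [0.5664, 0.0542, -0.0146]
tool_rot: [-0.067, -3.138, 0.003]
wrist_force: [-3.4, -0.6, 16.9]
grip_width: -0.001
```

```bash
python3 - <<'E'
from h import *
im=eyes.snapshot("wrist")[:,:,::-1];cv2.imwrite("pics/w7.png",cv2.resize(im[180:300,180:340],None,fx=5,fy=5,interpolation=cv2.INTER_CUBIC))
im=eyes.snapshot("side")[:,:,::-1];cv2.imwrite("pics/s7c.png",cv2.resize(im[180:250,205:275],None,fx=9,fy=8.5,interpolation=cv2.INTER_CUBIC))
E
```

```text
(no output)
```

View pics/w7.png

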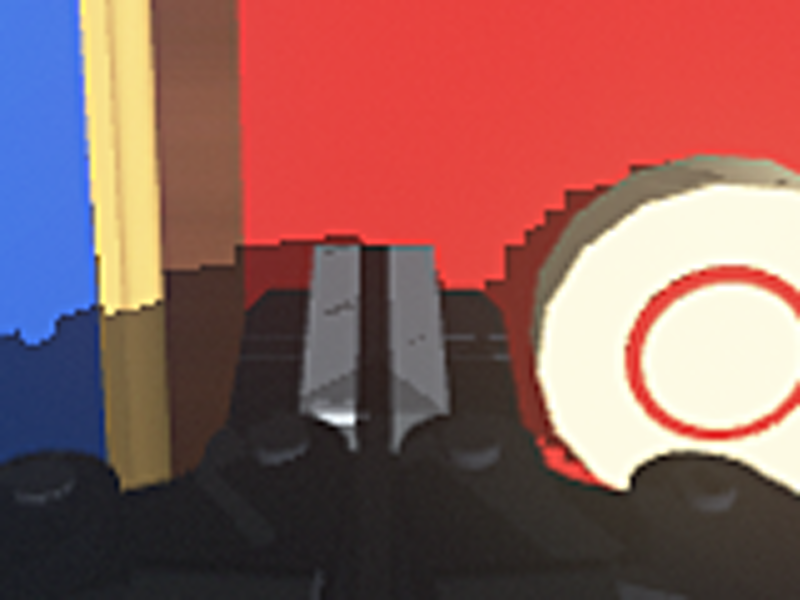

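View pics/s7c.png

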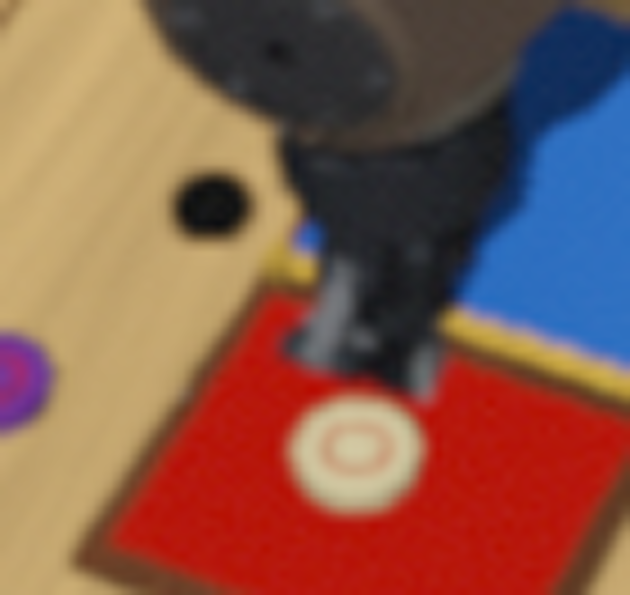

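Contact came at a stated z of -14.2 mm on the 12 mm page. The real fingertips are therefore about 26 mm short of the stated TCP, which explains why the first push passed over the disc. I'll allow for this offset from now on: lift clear by 4 mm and push.

Request:
{"op": "drive_tool", "data": {
  "rows": [
    {"tx": 0,"ty": 0,"tz": -3.5,"grip": 0,"twist": 0},
    {"tx": 0,"ty": 0,"tz": -3.5,"grip": 0,"twist": 0},
    {"tx": 0,"ty": 5,"tz": -3.5,"grip": 0,"twist": 0},
    {"tx": 0,"ty": 10,"tz": -3.5,"grip": 0,"twist": 0},
    {"tx": 0,"ty": 16,"tz": -3.5,"grip": 0,"twist": 0},
    {"tx": 0,"ty": 22,"tz": -3.5,"grip": 0,"twist": 0},
    {"tx": 0,"ty": 28,"tz": -3.5,"grip": 0,"twist": 0},
    {"tx": 0,"ty": 34,"tz": -3.5,"grip": 0,"twist": 0}
  ]
}}

```text
clock: 12.9
tcp_pos: [0.5679, 0.0886, -0.0111]
tool_rot: [-0.067, -3.138, 0.003]
wrist_force: [0.1, 0.2, 0.3]
grip_width: -0.004
```

```bash
python3 st.py 11 60 -10.5; python3 - <<'E'
from h import *
im=eyes.snapshot("wrist")[:,:,::-1];cv2.imwrite("pics/w8.png",im)
E
```

```text
t 12.9 tcp [ 0.5679  0.0886 -0.0111] marker fr [ 0.0104  0.0602 -0.0111] F [0.09 0.2  0.32] g -0.0035234975925956783 q [ 0.04  0.72  1.85 -0.    0.58 -1.49]
twist needed 0.11862555085948873 tilt [-0.003 -0.002 -1.   ]
tool shift mm [-0.6 -0.2 -0.6]
```

View pics/w8.png

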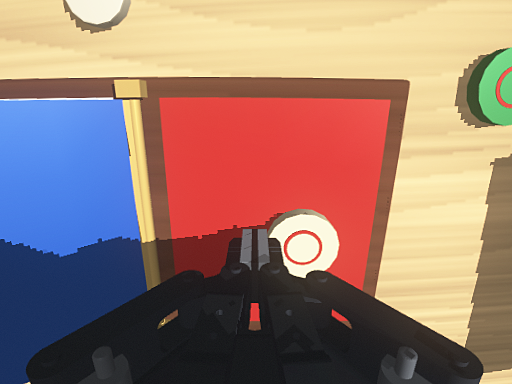

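```bash
cat > wp.py <<'E'
from h import *
import sys
M=np.load("M.npy");c,s=np.cos(M[2]),np.sin(M[2])
a=[float(v) for v in sys.argv[1:]]
P=p2w("wrist",a[:2],a[2]/1e3);d=P[:2]-M[:2];print(P.round(4),np.array([c*d[0]+s*d[1],-s*d[0]+c*d[1]]).round(4))
E
python3 wp.py 303 247 21
```

```text
[0.5699 0.1166 0.021 ] [0.0111 0.0882]
```

Request:
{"op": "drive_tool", "data": {
  "rows": [
    {"tx": 0,"ty": 8,"tz": 0,"grip": 0,"twist": 0},
    {"tx": 0,"ty": 16,"tz": 0,"grip": 0,"twist": 0},
    {"tx": 0,"ty": 24,"tz": 0,"grip": 0,"twist": 0},
    {"tx": 0,"ty": 32,"tz": 0,"grip": 0,"twist": 0},
    {"tx": 0,"ty": 39,"tz": 0,"grip": 0,"twist": 0},
    {"tx": 0,"ty": 46,"tz": 0,"grip": 0,"twist": 0},
    {"tx": 0,"ty": 53,"tz": 0,"grip": 0,"twist": 0},
    {"tx": 0,"ty": 60,"tz": 0,"grip": 0,"twist": 0},
    {"tx": 0,"ty": 66,"tz": 0,"grip": 0,"twist": 0},
    {"tx": 0,"ty": 72,"tz": 0,"grip": 0,"twist": 0}
  ]
}}

```text
clock: 14.2
tcp_pos: [0.571, 0.1615, -0.0112]
tool_rot: [-0.066, -3.138, 0.003]
wrist_force: [0.4, 0.8, 0.1]
grip_width: 0.0
```

```bash
python3 st.py 11 160 -10.5; python3 - <<'E'
from h import *
im=eyes.snapshot("wrist")[:,:,::-1];cv2.imwrite("pics/w9.png",im)
im=eyes.snapshot("side")[:,:,::-1];cv2.imwrite("pics/s9.png",cv2.resize(im[165:300,190:310],None,fx=4.4,fy=4.4,interpolation=cv2.INTER_CUBIC))
E
```

```text
t 14.2 tcp [ 0.571   0.1615 -0.0112] marker fr [ 0.0102  0.1331 -0.0112] F [0.42 0.84 0.06] g 0.0003159385320236467 q [ 0.16  0.73  1.8  -0.    0.61 -1.36]
twist needed 0.13777098474134644 tilt [-0.003 -0.002 -1.   ]
tool shift mm [-0.9 26.9 -0.7]
```

View pics/w9.png

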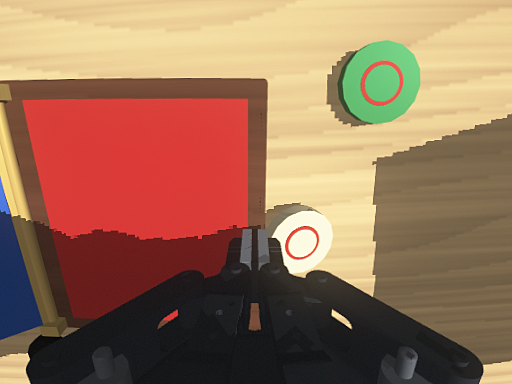

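View pics/s9.png

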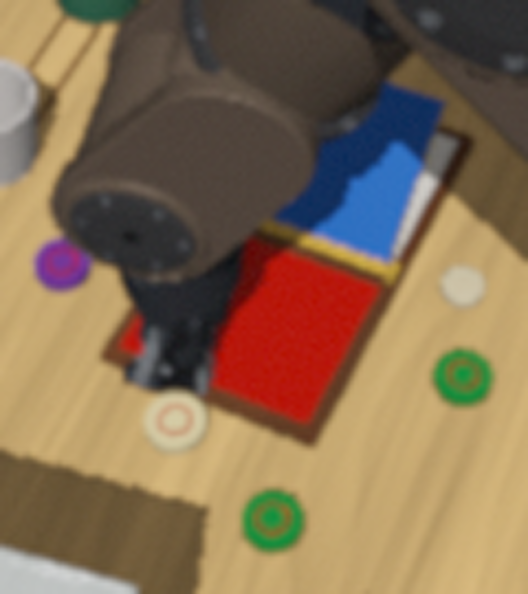

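The disc is tipped over the outer edge, with its ring at wrist (302,243). I'll continue slowly.

Request:
{"op": "drive_tool", "data": {
  "rows": [
    {"tx": 0,"ty": 5,"tz": 0,"grip": 0,"twist": 0},
    {"tx": 0,"ty": 10,"tz": 0,"grip": 0,"twist": 0},
    {"tx": 0,"ty": 14,"tz": 0,"grip": 0,"twist": 0},
    {"tx": 0,"ty": 18,"tz": 0,"grip": 0,"twist": 0},
    {"tx": 0,"ty": 22,"tz": 0,"grip": 0,"twist": 0},
    {"tx": 0,"ty": 22,"tz": 0,"grip": 0,"twist": 0}
  ]
}}

```text
clock: 15.05
tcp_pos: [0.5719, 0.1839, -0.0113]
tool_rot: [-0.065, -3.138, 0.003]
wrist_force: [0.1, 0.3, 0.2]
grip_width: -0.001
```

```bash
python3 st.py 11 160 -10.5; python3 - <<'E'
from h import *
im=eyes.snapshot("wrist")[:,:,::-1];cv2.imwrite("pics/w10.png",im)
im=eyes.snapshot("side")[:,:,::-1];cv2.imwrite("pics/s10.png",cv2.resize(im[165:300,190:310],None,fx=4.4,fy=4.4,interpolation=cv2.INTER_CUBIC))
E
```

```text
t 15.05 tcp [ 0.5719  0.1839 -0.0113] marker fr [ 0.01    0.1556 -0.0113] F [0.08 0.28 0.22] g -0.0009223197591022633 q [ 0.2   0.74  1.79 -0.    0.62 -1.33]
twist needed 0.1871894346323838 tilt [-0.003 -0.002 -1.   ]
tool shift mm [-1.   4.4 -0.8]
```

View pics/w10.png

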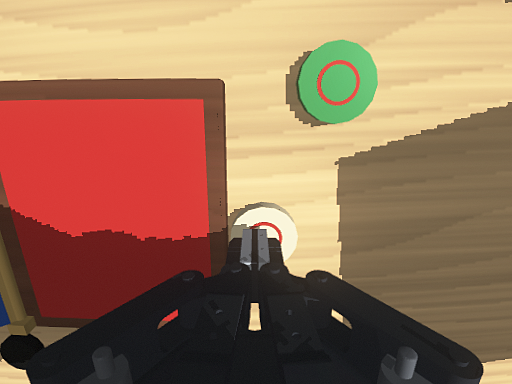

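View pics/s10.png

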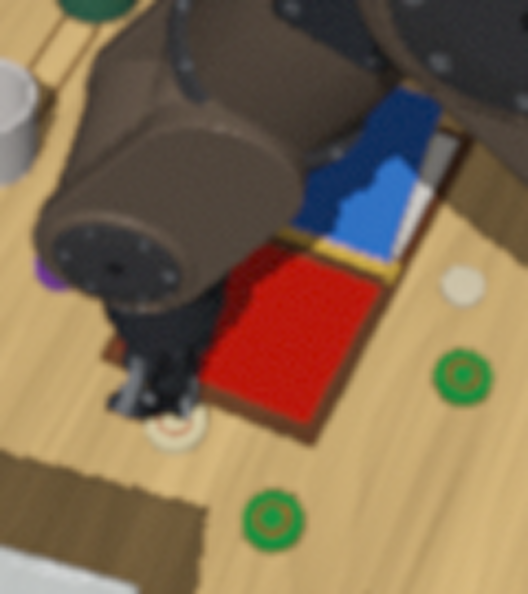

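Request:
{"op": "drive_tool", "data": {
  "rows": [
    {"tx": 0,"ty": 0,"tz": -30,"grip": 0,"twist": 0},
    {"tx": 0,"ty": -30,"tz": -60,"grip": 0,"twist": 0},
    {"tx": 0,"ty": -60,"tz": -90,"grip": 0,"twist": 0},
    {"tx": 0,"ty": -60,"tz": -100,"grip": 0,"twist": 0},
    {"tx": 0,"ty": -60,"tz": -100,"grip": 0,"twist": 0}
  ]
}}

```text
clock: 15.78
tcp_pos: [0.5699, 0.1241, 0.0892]
tool_rot: [-0.066, -3.139, 0.002]
wrist_force: [0.6, 0.8, -0.3]
grip_width: 0.002
```

```bash
python3 st.py 0 -137 80; python3 - <<'E'
from h import *
im=eyes.snapshot("wrist")[:,:,::-1];cv2.imwrite("pics/w11.png",im)
cv2.imwrite("pics/w11c.png",cv2.resize(im[150:260,250:400],None,fx=5,fy=5,interpolation=cv2.INTER_CUBIC))
E
```

```text
t 15.775 tcp [0.5699 0.1241 0.0892] marker fr [0.0107 0.0957 0.0892] F [ 0.62  0.84 -0.27] g 0.002488592028312684 q [ 0.1   0.57  1.78 -0.    0.79 -1.43]
twist needed 0.14810919827759994 tilt [-0.002 -0.001 -1.   ]
tool shift mm [  11.3 -232.7    9.5]
```

View pics/w11.png

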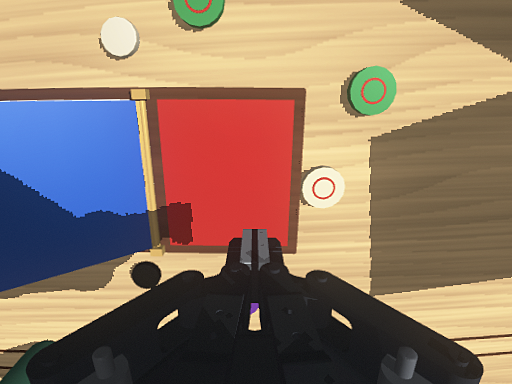

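View pics/w11c.png

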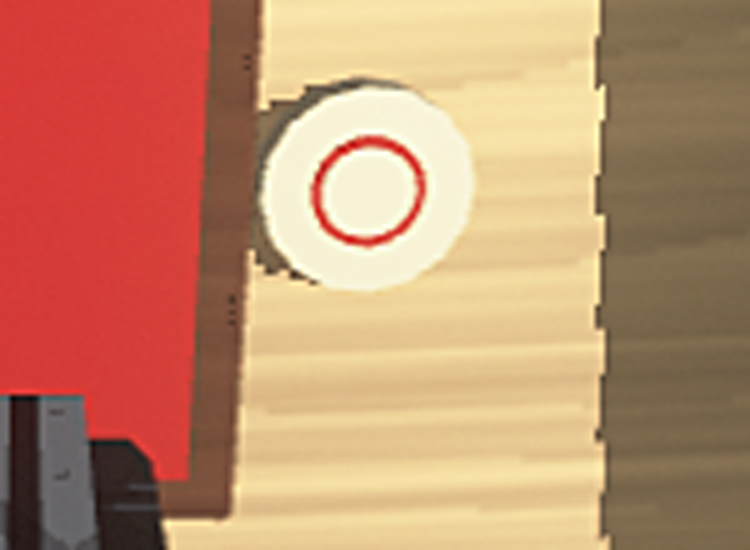

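```bash
python3 wp.py 323.3 187.3 9;python3 wp.py 302 178 12;python3 wp.py 305 88.5 12; python3 wp.py 295 253 12;python3 wp.py 302.3 188 9;python3 wp.py 344.3 187 9; python3 wp.py 323.3 171 0
```

```text
[0.5723 0.1897 0.009 ] [0.0102 0.1613]
[0.5614 0.1688 0.012 ] [0.0003 0.14  ]
[0.4831 0.1708 0.012 ] [-0.0781  0.1385]
[0.6401 0.1626 0.012 ] [0.0791 0.1373]
[0.5721 0.1697 0.009 ] [0.0109 0.1414]
[0.5728 0.2097 0.009 ] [0.0098 0.1813]
[0.5586 0.1913 0.    ] [-0.0035  0.1624]
```

The striker lies flat on the table. Its centre is at marker y of about 161–162 mm, with a gap of about 2 mm visible behind its rim. Next I'll take the finger behind the leaf's free edge.

Request:
{"op": "drive_tool", "data": {
  "rows": [
    {"tx": 3,"ty": -30,"tz": -30,"grip": 0,"twist": 0},
    {"tx": 6,"ty": -70,"tz": -40,"grip": 0,"twist": 0},
    {"tx": 9,"ty": -120,"tz": -40,"grip": 0,"twist": 0},
    {"tx": 11,"ty": -170,"tz": -40,"grip": 0,"twist": 0},
    {"tx": 11,"ty": -212,"tz": -40,"grip": 0,"twist": 0},
    {"tx": 11,"ty": -226,"tz": -30,"grip": 0,"twist": 0},
    {"tx": 11,"ty": -226,"tz": 0,"grip": 0,"twist": 0},
    {"tx": 11,"ty": -226,"tz": 30,"grip": 0,"twist": 0},
    {"tx": 11,"ty": -226,"tz": 43,"grip": 0,"twist": 0},
    {"tx": 11,"ty": -226,"tz": 43,"grip": 0,"twist": 0}
  ]
}}

```text
clock: 17.08
tcp_pos: [0.5486, -0.1002, 0.0448]
tool_rot: [-0.064, -3.136, 0.002]
wrist_force: [-0.2, -0.8, 1.0]
grip_width: 0.001
```

```bash
python3 st.py 0 -110 46; python3 - <<'E'
from h import *
im=eyes.snapshot("wrist")[:,:,::-1];cv2.imwrite("pics/w12.png",im)
im=eyes.snapshot("side")[:,:,::-1];cv2.imwrite("pics/s12.png",cv2.resize(im[150:285,190:310],None,fx=4.4,fy=4.4,interpolation=cv2.INTER_CUBIC))
E
```

```text
t 17.075 tcp [ 0.5486 -0.1002  0.0448] marker fr [-0.0005 -0.1293  0.0448] F [-0.21 -0.83  0.99] g 0.0007510051436938542 q [-0.3   0.61  1.87 -0.    0.67 -1.83]
twist needed 0.2335772667781841 tilt [-0.005 -0.001 -1.   ]
tool shift mm [-0.5 19.3 -1.2]
```

View pics/w12.png

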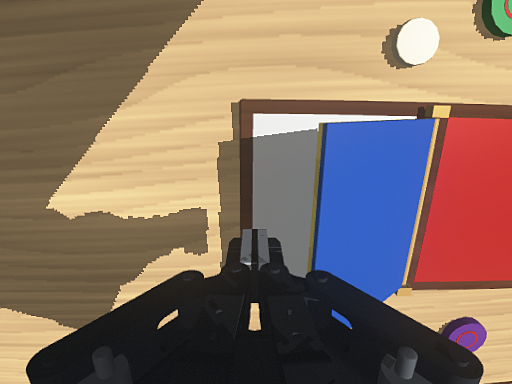

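View pics/s12.png

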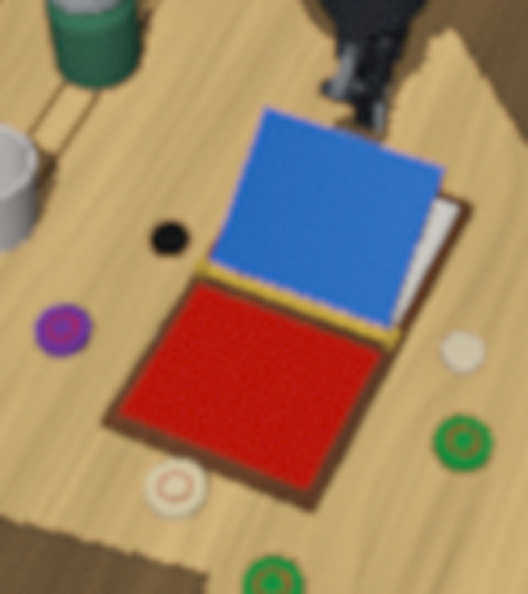

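Request:
{"op": "drive_tool", "data": {
  "rows": [
    {"tx": 0,"ty": 9,"tz": 0,"grip": 0,"twist": 0},
    {"tx": 0,"ty": 18,"tz": -1,"grip": 0,"twist": 0},
    {"tx": 0,"ty": 27,"tz": -8,"grip": 0,"twist": 0},
    {"tx": 0,"ty": 36,"tz": -18,"grip": 0,"twist": 0},
    {"tx": 0,"ty": 45,"tz": -27,"grip": 0,"twist": 0},
    {"tx": 0,"ty": 54,"tz": -34,"grip": 0,"twist": 0},
    {"tx": 0,"ty": 64,"tz": -40,"grip": 0,"twist": 0},
    {"tx": 0,"ty": 64,"tz": -40,"grip": 0,"twist": 0}
  ]
}}

```text
clock: 18.18
tcp_pos: [0.5521, -0.0358, 0.0865]
tool_rot: [-0.062, -3.139, 0.003]
wrist_force: [-0.3, -0.3, -0.6]
grip_width: 0.001
```

```bash
python3 st.py 0 -10 99; python3 - <<'E'
from h import *
im=eyes.snapshot("wrist")[:,:,::-1];cv2.imwrite("pics/w13.png",im)
im=eyes.snapshot("side")[:,:,::-1];cv2.imwrite("pics/s13.png",cv2.resize(im[130:265,190:310],None,fx=4.4,fy=4.4,interpolation=cv2.INTER_CUBIC))
E
```

```text
t 18.175 tcp [ 0.5521 -0.0358  0.0865] marker fr [ 0.0001 -0.0648  0.0865] F [-0.33 -0.3  -0.59] g 0.0005928762249768676 q [-0.18  0.54  1.85 -0.    0.75 -1.71]
twist needed 0.2810222426961982 tilt [-0.002 -0.002 -1.   ]
tool shift mm [ -0.1  54.8 -12.6]
```

View pics/w13.png

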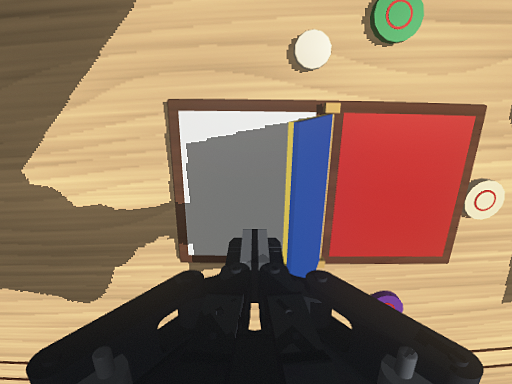

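View pics/s13.png

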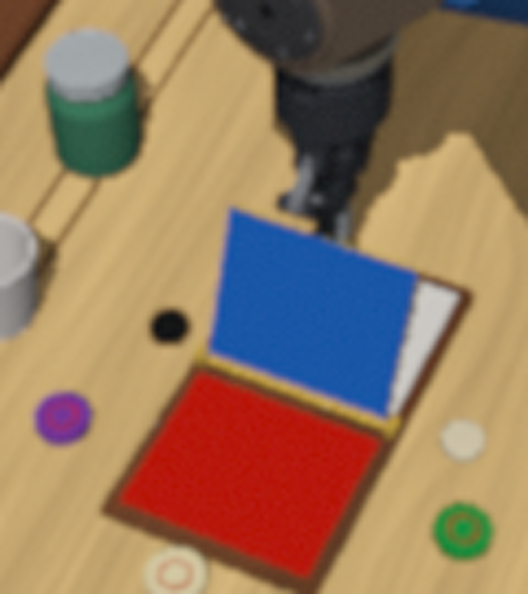

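Request:
{"op": "drive_tool", "data": {
  "rows": [
    {"tx": 0,"ty": 10,"tz": -3,"grip": 0,"twist": 0},
    {"tx": 0,"ty": 21,"tz": -6,"grip": 0,"twist": 0},
    {"tx": 0,"ty": 32,"tz": -8,"grip": 0,"twist": 0},
    {"tx": 0,"ty": 43,"tz": -10,"grip": 0,"twist": 0},
    {"tx": 0,"ty": 55,"tz": -11,"grip": 0,"twist": 0},
    {"tx": 0,"ty": 67,"tz": -11,"grip": 0,"twist": 0},
    {"tx": 0,"ty": 79,"tz": -9,"grip": 0,"twist": 0},
    {"tx": 0,"ty": 79,"tz": -9,"grip": 0,"twist": 0}
  ]
}}

```text
clock: 19.27
tcp_pos: [0.5551, 0.0434, 0.0946]
tool_rot: [-0.062, -3.138, 0.002]
wrist_force: [-0.6, 0.6, 0.1]
grip_width: 0.001
```

```bash
python3 st.py 0 25 93; python3 - <<'E'
from h import *
im=eyes.snapshot("wrist")[:,:,::-1];cv2.imwrite("pics/w14.png",im)
im=eyes.snapshot("side")[:,:,::-1];cv2.imwrite("pics/s14.png",cv2.resize(im[130:265,190:310],None,fx=4.4,fy=4.4,interpolation=cv2.INTER_CUBIC))
E
```

```text
t 19.275 tcp [0.5551 0.0434 0.0946] marker fr [-0.0004  0.0145  0.0946] F [-0.61  0.64  0.09] g 0.001231377454111781 q [-0.04  0.53  1.84 -0.    0.77 -1.57]
twist needed 0.3068329305747988 tilt [-0.003 -0.001 -1.   ]
tool shift mm [-0.5 10.5  1.6]
```

View pics/w14.png

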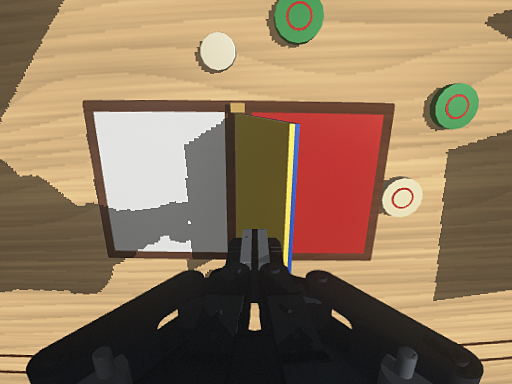

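View pics/s14.png

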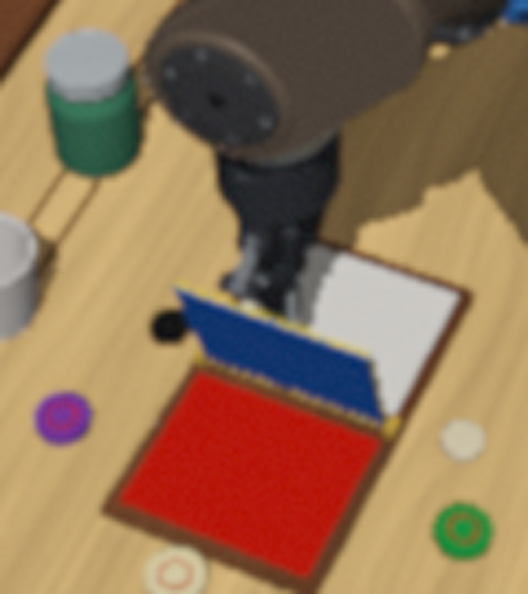

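Request:
{"op": "drive_tool", "data": {
  "rows": [
    {"tx": 0,"ty": 12,"tz": 2,"grip": 0,"twist": 0},
    {"tx": 0,"ty": 24,"tz": 6,"grip": 0,"twist": 0},
    {"tx": 0,"ty": 35,"tz": 12,"grip": 0,"twist": 0},
    {"tx": 0,"ty": 44,"tz": 19,"grip": 0,"twist": 0},
    {"tx": 0,"ty": 53,"tz": 27,"grip": 0,"twist": 0},
    {"tx": 0,"ty": 60,"tz": 36,"grip": 0,"twist": 0},
    {"tx": 0,"ty": 66,"tz": 45,"grip": 0,"twist": 0},
    {"tx": 0,"ty": 71,"tz": 55,"grip": 0,"twist": 0},
    {"tx": 0,"ty": 74,"tz": 64,"grip": 0,"twist": 0},
    {"tx": 0,"ty": 74,"tz": 64,"grip": 0,"twist": 0}
  ]
}}

```text
clock: 20.62
tcp_pos: [0.5575, 0.1165, 0.0298]
tool_rot: [-0.063, -3.137, 0.003]
wrist_force: [-0.0, -0.6, 0.3]
grip_width: 0.001
```

```bash
python3 st.py 0 90 -7; python3 - <<'E'
from h import *
im=eyes.snapshot("wrist")[:,:,::-1];cv2.imwrite("pics/w15.png",im)
im=eyes.snapshot("side")[:,:,::-1];cv2.imwrite("pics/s15.png",cv2.resize(im[150:285,190:310],None,fx=4.4,fy=4.4,interpolation=cv2.INTER_CUBIC))
E
```

```text
t 20.625 tcp [0.5575 0.1165 0.0298] marker fr [-0.0013  0.0876  0.0298] F [-0.01 -0.59  0.33] g 0.0013015310138957143 q [ 0.09  0.65  1.85 -0.    0.65 -1.44]
twist needed 0.270897199605795 tilt [-0.004 -0.002 -1.   ]
tool shift mm [-1.4  2.5 36.8]
```

View pics/w15.png

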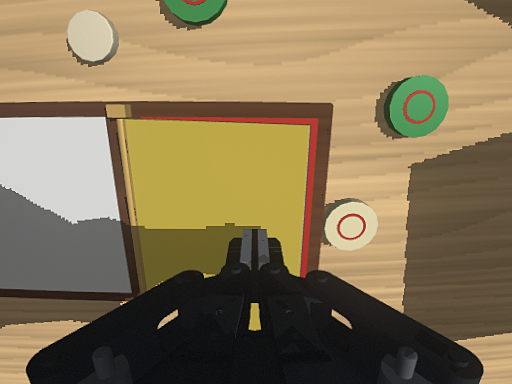

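View pics/s15.png

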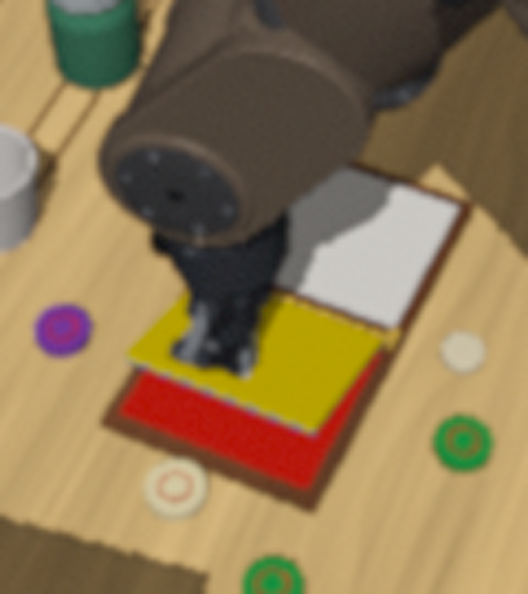

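Request:
{"op": "drive_tool", "data": {
  "rows": [
    {"tx": 0,"ty": 2,"tz": 9,"grip": 0,"twist": 0},
    {"tx": 0,"ty": 4,"tz": 18,"grip": 0,"twist": 0},
    {"tx": 0,"ty": 5,"tz": 26,"grip": 0,"twist": 0},
    {"tx": 0,"ty": 5,"tz": 32,"grip": 0,"twist": 0},
    {"tx": 0,"ty": 5,"tz": 35,"grip": 0,"twist": 0},
    {"tx": 0,"ty": 5,"tz": 37,"grip": 0,"twist": 0},
    {"tx": 0,"ty": 5,"tz": 37,"grip": 0,"twist": 0}
  ]
}}

```text
clock: 21.6
tcp_pos: [0.558, 0.1212, -0.0064]
tool_rot: [-0.063, -3.138, 0.003]
wrist_force: [0.1, 0.0, -0.2]
grip_width: 0.001
```

Request:
{"op": "drive_tool", "data": {
  "rows": [
    {"tx": 0,"ty": 0,"tz": 1,"grip": 0,"twist": 0}
  ]
}}

```text
clock: 21.72
tcp_pos: [0.5581, 0.1212, -0.0073]
tool_rot: [-0.063, -3.138, 0.003]
wrist_force: [-1.3, 0.9, 1.3]
grip_width: 0.0
```

Request:
{"op": "drive_tool", "data": {
  "rows": [
    {"tx": 0,"ty": 0,"tz": 1,"grip": 0,"twist": 0}
  ]
}}

```text
clock: 21.85
tcp_pos: [0.5582, 0.1212, -0.0082]
tool_rot: [-0.063, -3.138, 0.002]
wrist_force: [-0.0, 0.8, 0.8]
grip_width: -0.0
```

Request:
{"op": "drive_tool", "data": {
  "rows": [
    {"tx": 0,"ty": 0,"tz": 0.8,"grip": 0,"twist": 0}
  ]
}}

```text
clock: 21.98
tcp_pos: [0.5582, 0.1212, -0.0089]
tool_rot: [-0.063, -3.138, 0.002]
wrist_force: [-0.8, 1.1, 1.5]
grip_width: 0.003
```

Request:
{"op": "drive_tool", "data": {
  "rows": [
    {"tx": 0,"ty": 0,"tz": 0.8,"grip": 0,"twist": 0}
  ]
}}

```text
clock: 22.1
tcp_pos: [0.5582, 0.1213, -0.0092]
tool_rot: [-0.063, -3.139, 0.002]
wrist_force: [-3.8, 0.4, 14.6]
grip_width: 0.0
```

Request:
{"op": "drive_tool", "data": {
  "rows": [
    {"tx": 0,"ty": 0,"tz": 0.5,"grip": 0,"twist": 0},
    {"tx": 0,"ty": 0,"tz": 0.5,"grip": 0,"twist": 0},
    {"tx": 0,"ty": 0,"tz": 0.5,"grip": 0,"twist": 0}
  ]
}}

```text
clock: 22.48
tcp_pos: [0.5582, 0.1212, -0.0092]
tool_rot: [-0.063, -3.139, 0.002]
wrist_force: [-1.7, 0.2, 8.0]
grip_width: 0.001
```

Firm contact at the expected height: stated -9.0 mm, so about 17.2 mm real, where the top of a flat leaf should be at 17.5 mm. Next I'll back off and verify.

Request:
{"op": "drive_tool", "data": {
  "rows": [
    {"tx": 0,"ty": 0,"tz": -5,"grip": 0,"twist": 0},
    {"tx": 0,"ty": 0,"tz": -30,"grip": 0,"twist": 0},
    {"tx": 0,"ty": -30,"tz": -80,"grip": 0,"twist": 0},
    {"tx": 0,"ty": -60,"tz": -120,"grip": 0,"twist": 0},
    {"tx": 0,"ty": -90,"tz": -150,"grip": 0,"twist": 0},
    {"tx": 0,"ty": -110,"tz": -170,"grip": 0,"twist": 0},
    {"tx": 0,"ty": -110,"tz": -170,"grip": 0,"twist": 0},
    {"tx": 0,"ty": -110,"tz": -170,"grip": 0,"twist": 0}
  ]
}}

```text
clock: 23.48
tcp_pos: [0.5538, 0.012, 0.1604]
tool_rot: [-0.063, -3.138, 0.002]
wrist_force: [0.0, 0.7, -1.3]
grip_width: -0.003
```

```bash
python3 st.py; python3 - <<'E'
from h import *
im=eyes.snapshot("wrist")[:,:,::-1];cv2.imwrite("pics/w16.png",im)
im=eyes.snapshot("side")[:,:,::-1];cv2.imwrite("pics/s16.png",cv2.resize(im[165:300,190:310],None,fx=4.4,fy=4.4,interpolation=cv2.INTER_CUBIC))
M=np.load("M.npy");c,s=np.cos(M[2]),np.sin(M[2])
for th in (2.95,3.06,3.1416):
  for x in(-.069,.069):
    y=-.124*np.cos(th)-.0025*np.sin(th); z=.015+.124*np.sin(th)-.0025*np.cos(th)
    P=[M[0]+c*x-s*y,M[1]+s*x+c*y,z]
    print(th,x,"wrist",w2p("wrist",P).round(1),"side crop",((w2p("side",P)-[190,165])*4.4).round(0))
E
```

```text
t 23.475 tcp [0.5538 0.012  0.1604] marker fr [-0.0003 -0.017   0.1604] F [ 0.04  0.69 -1.3 ] g -0.0030347229710053322 q [-0.1   0.44  1.78 -0.    0.92 -1.63]
twist needed 0.2544316636918824 tilt [-0.003 -0.001 -1.   ]
2.95 -0.069 wrist [[389.6 112.4]] side crop [[308. 388.]]
2.95 0.069 wrist [[372.  234.5]] side crop [[119. 313.]]
3.06 -0.069 wrist [[385.7 111.9]] side crop [[307. 401.]]
3.06 0.069 wrist [[369.3 229.5]] side crop [[120. 326.]]
3.1416 -0.069 wrist [[382.1 111.6]] side crop [[307. 410.]]
3.1416 0.069 wrist [[366.6 225.9]] side crop [[121. 335.]]
```

View pics/w16.png

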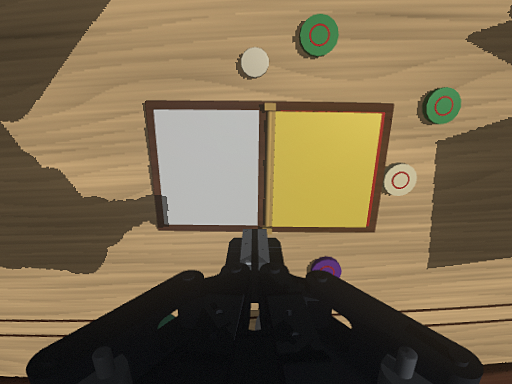

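View pics/s16.png

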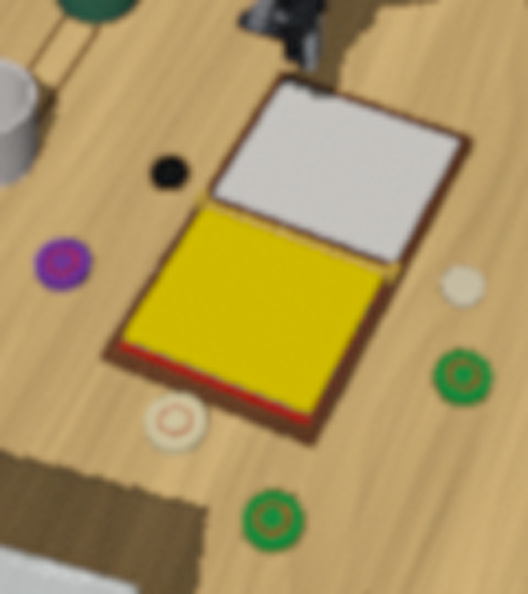

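```bash
python3 wp.py 400.5 179.5 9; python3 - <<'E'
from h import *
M=np.load("M.npy");c,s=np.cos(M[2]),np.sin(M[2])
P=p2w("side",side(176,421),.009);d=P[:2]-M[:2];print("side",c*d[0]+s*d[1],-s*d[0]+c*d[1])
from cell import workorder
print(monitor.read_state()["wrist_force"]); print(workorder.close_job())
E
```

```text
[0.573  0.1902 0.009 ] [0.0109 0.1619]
side 0.00912189593137538 0.1622350716957509
[0.31444207 0.23200537 0.66138612]
the job is handed in; nothing more can be done
None
```

I slid the striker off the red page's outer edge with the shut fingertips. I then pushed the leaf over its spine in small steps, pressed it down, lifted the tool well clear and handed the job in at about 23.6 s. The handing-in reported no verdict.

**Last checks**
- **Leaf:** its free-edge corners in the side view, about (121,341) and (308,412), match the predicted flat position, (121,335) and (307,410). The tip met the leaf at about 17.2 mm, where a flat leaf's top should be at 17.5 mm. The press measured 15 N when it was made and 8 N when held.
- **Striker:** it looks flat on the table in the pictures. Its centre is at marker y of about 162 mm in both the wrist and side views, against a limit of 159 mm. That margin is only about 3 mm.
- **Bystanders:** both playing discs stand at the same side-view pixels as at the start. The tray, cups, tin and caddy were not re-measured, but the tool never went near them.

**What disagreed:** the stated TCP lies about 26 mm beyond the real fingertips. My first push therefore passed over the striker without moving it. I found the offset by probing the red page, with a 17 N contact at a stated height of -14 mm, and allowed for it from then on.

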